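# Make up the painting kit and the sanding kit

### The arm

A 7-joint arm with a two-finger parallel gripper is mounted at the origin on the work surface. World frame = base frame: x ahead of the robot, y to its left, z up, the work surface at z = 0. Lengths are in m, angles in degrees, forces in N, time in s.
With the tool pointing down it reaches from about 0.4 to 0.85 m from the base axis. Payload 10.4 kg.
Tool frame: the origin (TCP) lies on the centre line of the jaws, within the pads' length; the fingertips stand tips_ahead ahead of it and the grasp point (between the pads) lies 8 mm behind it (tips_ahead is the distance from the TCP to the fingertips, in m); x points along the fingers, y is the direction in which the jaws open and shut, and the axes are right-handed (so a half turn about x gives the same grasp; the last joint's range is limited). The gripper opens to 85 mm and grips with 20 to 120 N. Pads are 22 mm wide; open, the fingers measure 114 mm over their backs; the gripper's body (76 mm by 85 mm) begins 54 mm behind the grasp point. The pads swing forward as they close: fully open they stand 13 mm farther back than shut.
Start: joints at [-73.774, 19.034, -3.707, 83.658, 1.238, 77.344, -5.071], TCP at [0.188, 0.596, 0.242] pointing down, gripper open.
Joint ranges: [-148.97, 148.97], [-28.65, 121.19], [-84.17, 76.75], [9.2, 138.47], [-72.65, 252.65], [3.7, 117.97], [-149.18, 149.18]. Speed limits (degrees/s): [127.2, 127.2, 159.86, 159.86, 180, 180, 180].

### API

Orientations are given as a 3x3 rotation matrix whose columns are the frame's x, y, z axes.
In Python, from plant import read_state, camera, close_job, find_in, cut_out, pinpoint, tips_ahead gives the robot as it stands.
- The arm moves only by the tool step_arm, never from a script. Its argument "motion" is a list of rows, each an object with "translation": the shift along the world's x, y, z as a fraction of full scale, a list of three; "roll": the turn about the world's z as a fraction of full scale. In form: [{"translation": [x, y, z], "roll": roll}, ...]. A call has 1 to 10 rows; each row shifts and turns the commanded pose from where the row before left it; what a row does not reach is not made up. Full scale, the value 1, is 100 mm for a shift and 90 degrees for a turn. A row lasts 1/12 s, in which the tool goes at most 41.7 mm and 7.16 degrees, less where a joint would pass 70% of its speed; a pose out of reach is approached as far as the arm can. A call with a number of a shift or a turn outside -1 to 1 is refused whole. A call with a gripper value outside its range is refused whole. "grip" is the opening, from 0 (shut) to 1 (fully open), set as the call begins (left out, the last holds). The fingers move at their own pace and stop on an object; "force" is the grip in N (left out, the last holds). Time passes only in rows, so rows that do not move let the fingers close. It gives the time, the measured TCP pose, the force and the opening at its end, in the units of the state.
- read_state(): the state, without advancing time (a new reading comes with each control period).
- camera(name): name is "scene" or "side" or "wrist"; returns a dict with "image" (480x640x3 uint8, blue, green, red), "fx", "fy", "cx", "cy" (pixels), "R" (3x3) and "t" (3): a world point X has camera coordinates R X + t; the wrist camera has in their place "hand_eye" (4x4, takes a point from camera to tool coordinates, whose origin is the TCP and whose axes are the tool frame's). Camera axes: x right, y down, z forward; pixel columns grow to the right and rows downward; lengths in m; the calibration is good to about 2 mm. A picture is of the moment at which its call begins: read the wrist's pose just before it. There is no depth.
- close_job(): hands the job in, once; it reports no verdict.
Trained networks look in the newest picture that a camera, given by its name, has taken for a name from the list of things; names that differ only in an ending like _2 or _b are one class to them, and where a whole thing is asked for, a point or a joint stands for the part that bears it (a point fixed in the world has none). Each returns a list of dicts, best first, with "confidence" (0 to 1); they miss things now and then, are a little off and sometimes report something else, mostly with a low value. They report only what shows in the picture. A call takes as long as a camera call. They do not tell look-alikes from the thing itself.
- find_in(camera, name): "bbox" ([left, top, right, bottom] in pixels, round what is visible of it).
- cut_out(camera, name): "mask" (480x640 bool, what is visible of it) and "bbox" ([left, top, right, bottom] in pixels, round what is visible of it).
- pinpoint(camera, name): "pixel" ([column, row] in pixels: a listed point, or the origin of a listed thing).
The state is a dict: "time": time; "joint_pos": joint angles; "joint_velocities": joint speeds; "tau": joint torques, N m; "eef_pos": TCP position; "orientation": TCP orientation; "ft_force": force on the tool from outside, world axes, zero at the start; "ft_torque": the same for the moment, N m; "width": finger opening in m.
Only numpy, scipy, OpenCV 4.12 (cv2) and the standard library are available. Lean on these libraries where they do the work, as an engineer would, in place of code of your own. Each camera call takes 0.05 s, during which the arm holds its last target.

### The job

Make up the two kits on the design desk. Painting kit, in the three-pocket tray: the large knobbly printed dome in the middle pocket, the amber bottle in the end pocket next to the tray's round thumb tab, and the white jar in the other end pocket; sanding kit, in the two-pocket tray: the smooth dome in the square pocket and the cork block in the oblong pocket, lying along it. Everything stands flat on the floor of its pocket and is let go; never tip the bottle or the jar over, and leave the small knobbly dome, the tape roll and the spray can where they are.

Things in the scene. Friction and masses are not known exactly. Their poses are not given: they have to be found in the camera images.
- knobbly_mid (a point): large knobbly printed dome, grey plastic: upright cylinder 44 mm in diameter and 34 mm high with a half-ball of 22 mm radius on top that carries small studs (none reaches out past the cylinder); about 62 mm high with the top stud, 60 g. The point is on its axis 28 mm above its underside; z up. Stands on the desk at the start, as do all the loose things.
- smooth_mid (a point): smooth printed dome, grey plastic, same shape and size without studs: 44 mm in diameter, 34 mm cylinder, 56 mm high in all, 60 g. The point is on its axis 28 mm above its underside; z up.
- bottle_mid (a point): small amber glass bottle with a pale label and a black cap: body 38 mm in diameter and 50 mm high, then a short shoulder and a 23 mm cap; 78 mm high in all, 90 g. The point is on its axis 39 mm above its underside; z up.
- jar_mid (a point): white round jar with a flat white lid: 44 mm in diameter, 48 mm high, 100 g. The point is on its axis 24 mm above its underside; z up.
- block_mid (a point): cork sanding block, 62 mm (its x) by 36 mm (its y) by 42 mm high, 50 g. The point is its centre, 21 mm above its underside; z up. Turned up to 0.5 rad at the start.
- paint_tray: three-pocket plywood tray, fixed, 208 mm (x) by 72 mm (y), a flat round thumb tab at its +x end. Origin: centre of its underside. Floor 4 mm thick, wall tops 12 mm above the desk: when setting down keep the fingertips above the walls (grip things at least 11 mm above their underside). Pockets 64 by 64 mm, centres on the x axis at +68 (by the tab), 0 and -68 mm. Turned up to 0.3 rad; left or right of the stock.
- sand_tray: two-pocket plywood tray, fixed, 156 mm (x) by 72 mm (y), no tab. Origin: centre of its underside. Floor 4 mm thick, wall tops 12 mm above the desk. Square pocket 64 by 64 mm centred on the x axis at -42 mm; oblong pocket 80 mm (x) by 54 mm (y) centred on the x axis at +34 mm. Turned up to 0.3 rad; on the other side of the stock from the three-pocket tray.
- small_mid (a point): small knobbly printed dome, grey plastic, to be left alone: 30 mm in diameter, about 33 mm high. The point is on its axis 14.5 mm above its underside. Stands among the stock.
- tape: roll of tape lying flat, to be left alone: 72 mm outside, 54 mm inside diameter, 19 mm high. Origin: centre of its underside. On the robot's left, away from the work.
- can: spray can, bare metal with a pale label and a white cap, to be left alone: 52 mm in diameter, 150 mm high. Origin: centre of its underside. Stands on the robot's right, well away from the work.
Mind the look-alikes: they are no part of the job. Leave any purple look-alike of the part that bears smooth_mid alone.

How it is judged (in metres and radians):
At the end, for the whole second after the job is handed in: Each thing in its own pocket as the goal says: axis within 14.5 mm of the pocket centre along tray x and y, underside within 4 mm of its floor, upright within 0.12 rad, cork block along its pocket within 0.36 rad, all at rest (under 0.02 m/s) (x of knobbly_mid in the frame of paint_tray between -0.0145 and 0.0145 m and y of knobbly_mid in the frame of paint_tray between -0.0145 and 0.0145 m and z of knobbly_mid in the frame of paint_tray between 0.028 and 0.036 m and angle between each of knobbly_mid, bottle_mid, jar_mid, smooth_mid, block_mid's own z axis and vertical below 0.12 rad and linear speed of each of knobbly, bottle, jar, smooth, block below 0.02 m/s and x of bottle_mid in the frame of paint_tray between 0.0535 and 0.0825 m and y of bottle_mid in the frame of paint_tray between -0.0145 and 0.0145 m and z of bottle_mid in the frame of paint_tray between 0.039 and 0.047 m and x of jar_mid in the frame of paint_tray between -0.0825 and -0.0535 m and y of jar_mid in the frame of paint_tray between -0.0145 and 0.0145 m and z of jar_mid in the frame of paint_tray between 0.024 and 0.032 m and x of smooth_mid in the frame of sand_tray between -0.0565 and -0.0275 m and y of smooth_mid in the frame of sand_tray between -0.0145 and 0.0145 m and z of smooth_mid in the frame of sand_tray between 0.028 and 0.036 m and x of block_mid in the frame of sand_tray between 0.0195 and 0.0485 m and y of block_mid in the frame of sand_tray between -0.0145 and 0.0145 m and z of block_mid in the frame of sand_tray between 0.021 and 0.029 m and angle between the x axis of block_mid and the x axis of sand_tray, either way round below 0.36 rad); the robot touches nothing.
It fails at once if the bottle was tipped over (more than 0.7 rad) (angle between bottle_mid's own z axis and vertical above 0.7 rad).
It fails at once if the jar was tipped over (more than 0.7 rad) (angle between jar_mid's own z axis and vertical above 0.7 rad).
It fails at once if the small knobbly dome was moved more than 20 mm (distance of small_mid from where it was at the start of the episode above 0.02 m).
It fails at once if the spray can was moved more than 20 mm (distance of can from where it was at the start of the episode above 0.02 m).
It fails at once if the tape roll was moved more than 20 mm (distance of tape from where it was at the start of the episode above 0.02 m).
It also fails if it takes over 131 s, if anything falls off the work surface, if the arm or the gripper's body presses on something with over 40 N, if the wrist force passes 120 N, or if a joint passes its speed limit or range.

## Working session

There is one attempt and no reset: what is moved stays moved. The work goes in short steps, Python scripts to look and compute and a tool call to move; the robot and the scene stay as the last step left them, time stands still between calls to the robot, and variables do not carry over. Pictures are saved under pics/ and viewed, and the job is handed in when it is done.

Besides the shell and the picture viewer there is one more tool, called after ">>>" in YAML: its name, and indented under it one key for each argument. step_arm: Moves the arm, as the interface text tells. Shift numbers are shares of 100 mm and turn numbers shares of 90 degrees, none past 1 either way. Its arguments: {"type":"object","properties":{"motion":{"type":"array","items":{"type":"object","properties":{"translation":{"type":"array","items":{"type":"number","minimum":-1,"maximum":1}},"roll":{"type":"number","minimum":-1,"maximum":1}}}},"grip":{"type":"number"},"force":{"type":"number"}},"required":["motion"]}

```bash
ls; mkdir -p pics; python3 - <<'E'
from plant import *
import cv2
s=read_state();print(s); print(tips_ahead)
for n in ["scene","side","wrist"]:
    c=camera(n);cv2.imwrite(f"pics/{n}0.png",c["image"]);print(n,{k:v for k,v in c.items() if k!="image"})
E
```

```text
pics
{'time': 0.0, 'joint_pos': array([-73.77358665,  19.07352885,  -3.70625017,  83.70662313,
         1.24110142,  77.34251776,  -5.06875172]), 'joint_velocities': array([-0.02190998,  0.12690674,  0.09790384,  0.06136451,  0.02741593,
        0.07730662,  0.0552198 ]), 'tau': array([-8.39504137e-04, -6.25450373e+01,  4.87658079e-02, -3.91606307e+01,
        1.62073423e-02,  9.84915532e-03, -3.71363262e-05]), 'eef_pos': array([0.18808564, 0.59565092, 0.24149381]), 'orientation': array([[-3.08633342e-04,  3.01007250e-01,  9.53621801e-01],
       [-1.41111327e-03,  9.53620766e-01, -3.01007380e-01],
       [-9.99998957e-01, -1.43856929e-03,  1.30436160e-04]]), 'ft_force': array([ 0.34319596, -0.05446755,  0.75019102]), 'ft_torque': array([0.01451701, 0.01558179, 0.01209875]), 'width': 0.08555629832922368}
0.011
scene {'fx': 461.2640691528807, 'fy': 461.2640691528807, 'cx': 319.04406542952705, 'cy': 236.92313385089884, 'R': array([[ 0.37843789,  0.9256055 , -0.00626244],
       [ 0.67074307, -0.2788861 , -0.68725997],
       [-0.63787812,  0.25588473, -0.72638455]]), 't': array([-0.19851075, -0.31150864,  1.50004161])}
side {'fx': 577.208088391784, 'fy': 577.208088391784, 'cx': 318.5835795349257, 'cy': 240.52381783355182, 'R': array([[-9.81683165e-01, -1.90520768e-01,  3.77835207e-05],
       [-9.34035491e-02,  4.81101129e-01, -8.71675100e-01],
       [ 1.66054032e-01, -8.55712300e-01, -4.90084195e-01]]), 't': array([0.50902153, 0.10612148, 1.63959518])}
wrist {'fx': 379.88134732536093, 'fy': 379.88134732536093, 'cx': 316.7258976980062, 'cy': 234.23906630683396, 'hand_eye': array([[-4.88124745e-04, -2.68983413e-01,  9.63144686e-01,
        -1.31743510e-01],
       [ 9.99999830e-01,  1.76429285e-04,  5.56075552e-04,
         1.40576806e-03],
       [-3.19502028e-04,  9.63144793e-01,  2.68983281e-01,
        -6.82657865e-02],
       [ 0.00000000e+00,  0.00000000e+00,  0.00000000e+00,
         1.00000000e+00]])}
```

View pics/scene0.png

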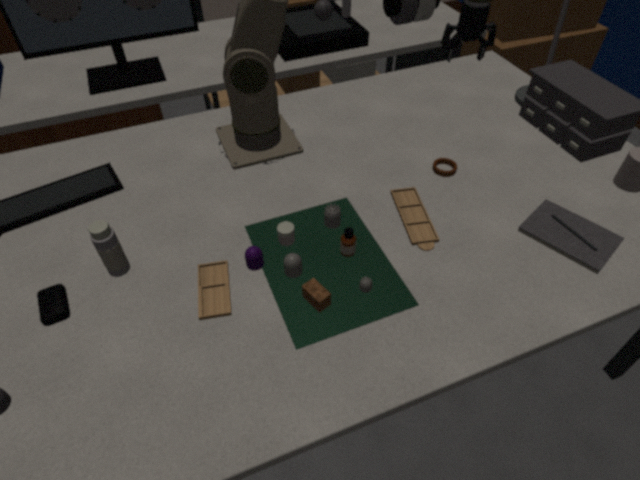

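View pics/side0.png

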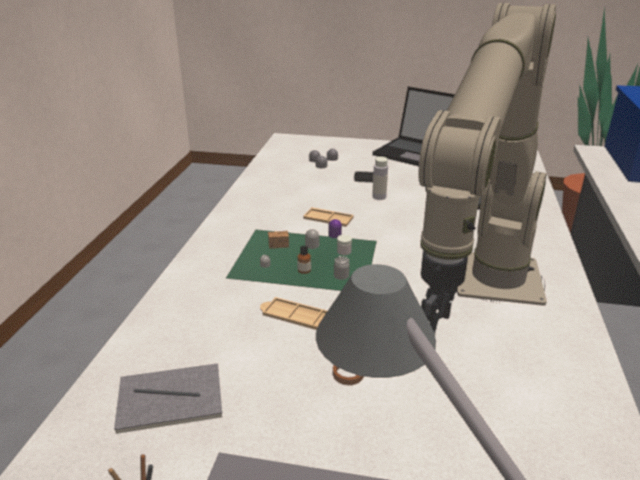

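View pics/wrist0.png

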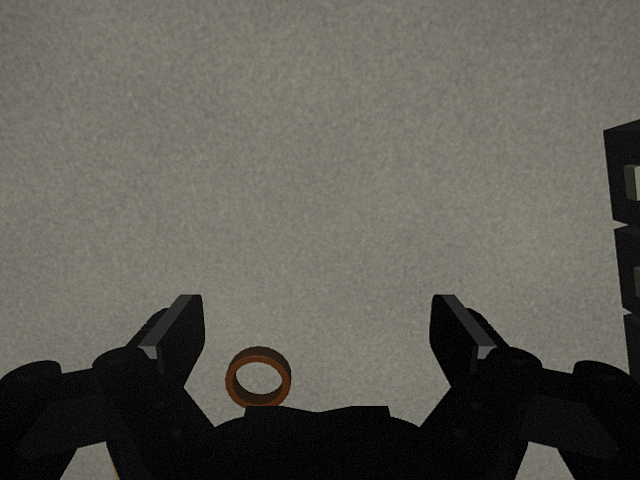

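The scene view shows the jar (286,233), domes (332,215) and (292,264), a purple dome (254,257), the bottle (347,241), the cork (316,293) and the small dome (366,284). The paint tray is at (413,216) with its tab at (427,246), and the sand tray is at (214,290). Next I'll query the networks and triangulate.

```bash
cat > h.py <<'E'
from plant import *
import numpy as np, cv2
def proj(c,X):
    p=c["R"]@X+c["t"]; return np.array([c["fx"]*p[0]/p[2]+c["cx"],c["fy"]*p[1]/p[2]+c["cy"]])
def fixcam(name):
    s=read_state(); c=camera(name)
    if name=="wrist":
        T=np.eye(4);T[:3,:3]=s["orientation"];T[:3,3]=s["eef_pos"]
        M=np.linalg.inv(T@c["hand_eye"]);c["R"]=M[:3,:3];c["t"]=M[:3,3]
    return c
def ray(c,px):
    d=c["R"].T@np.array([(px[0]-c["cx"])/c["fx"],(px[1]-c["cy"])/c["fy"],1]);return -c["R"].T@c["t"],d/np.linalg.norm(d)
def atz(c,px,z):
    o,d=ray(c,px);return o+d*(z-o[2])/d[2]
def tri(obs):
    A=np.zeros((3,3));b=np.zeros(3)
    for c,p in obs:
        o,d=ray(c,p);P=np.eye(3)-np.outer(d,d);A+=P;b+=P@o
    X=np.linalg.solve(A,b);return X,[np.linalg.norm(proj(c,X)-p) for c,p in obs]
Z=dict(knobbly_mid=.028,smooth_mid=.028,bottle_mid=.039,jar_mid=.024,block_mid=.021,small_mid=.0145,paint_tray=0,sand_tray=0,tape=0,can=0)
E
python3 - <<'E'
from h import *
a=fixcam("scene");b=fixcam("side")
for n in Z:
    pa=pinpoint("scene",n);pb=pinpoint("side",n)
    print(n)
    for p in pa[:3]: print("  sc",np.round(p["pixel"]),round(p["confidence"],2),np.round(atz(a,p["pixel"],Z[n]),3))
    for p in pb[:3]: print("  sd",np.round(p["pixel"]),round(p["confidence"],2),np.round(atz(b,p["pixel"],Z[n]),3))
    if pa and pb: 
        X,e=tri([(a,pa[0]["pixel"]),(b,pb[0]["pixel"])]);print("  tri",np.round(X,4),np.round(e,1))
cr=a["image"][190:320,235:385];cv2.imwrite("pics/crop1.png",cv2.resize(np.clip(cr*1.6,0,255).astype(np.uint8),None,fx=5,fy=4.6,interpolation=2))
cr=b["image"][210:300,225:390];cv2.imwrite("pics/crop2.png",cv2.resize(np.clip(cr*1.6,0,255).astype(np.uint8),None,fx=4.8,fy=4.8,interpolation=2))
E
```

```text
knobbly_mid
  sc [332. 215.] 0.77 [0.437 0.072 0.028]
  sd [343. 265.] 0.85 [0.436 0.062 0.028]
  sd [309. 315.] 0.54 [0.483 0.312 0.028]
  tri [0.4366 0.0698 0.0311] [1.  0.9]
smooth_mid
  sc [255. 258.] 0.93 [ 0.503 -0.16   0.028]
  sc [292. 263.] 0.67 [ 0.552 -0.081  0.028]
  sd [308. 238.] 0.79 [ 0.565 -0.078  0.028]
  sd [336. 227.] 0.67 [ 0.495 -0.166  0.028]
  sd [344. 266.] 0.45 [0.433 0.065 0.028]
  tri [ 0.5468 -0.1435  0.0237] [17.2 12.8]
bottle_mid
  sc [347. 242.] 0.76 [0.551 0.065 0.039]
  sd [307. 260.] 0.72 [0.539 0.068 0.039]
  tri [0.5433 0.0656 0.0345] [1.6 1.4]
jar_mid
  sd [342. 244.] 0.5 [ 0.46  -0.065  0.024]
block_mid
  sc [318. 293.] 0.83 [ 0.654 -0.056  0.021]
  sd [277. 238.] 0.64 [ 0.665 -0.071  0.021]
  tri [ 0.6603 -0.0575  0.029 ] [0.3 0.2]
small_mid
  sc [367. 282.] 0.55 [0.664 0.065 0.014]
  sd [264. 256.] 0.63 [0.677 0.032 0.014]
  sd [279. 239.] 0.15 [ 0.658 -0.074  0.014]
  tri [0.6713 0.0586 0.0294] [1.  0.8]
paint_tray
  sc [411. 213.] 0.6 [0.486 0.288 0.   ]
  sd [309. 316.] 0.66 [0.49  0.278 0.   ]
  tri [0.4894 0.2848 0.0045] [0.3 0.3]
sand_tray
  sc [217. 289.] 0.64 [ 0.537 -0.265  0.   ]
  sc [117. 271.] 0.26 [ 0.391 -0.479  0.   ]
  sd [328. 217.] 0.96 [ 0.54  -0.281  0.   ]
  tri [ 0.539  -0.2658  0.006 ] [1.1 0.8]
tape
  sc [443. 169.] 0.81 [0.353 0.474 0.   ]
  sd [349. 374.] 0.64 [0.358 0.471 0.   ]
  tri [0.3569 0.4724 0.0021] [0.4 0.6]
can
  sc [116. 268.] 0.79 [ 0.377 -0.481  0.   ]
  sd [378. 197.] 0.85 [ 0.388 -0.475  0.   ]
  tri [ 0.385  -0.4779  0.0026] [1.8 1.2]
```

View pics/crop1.png

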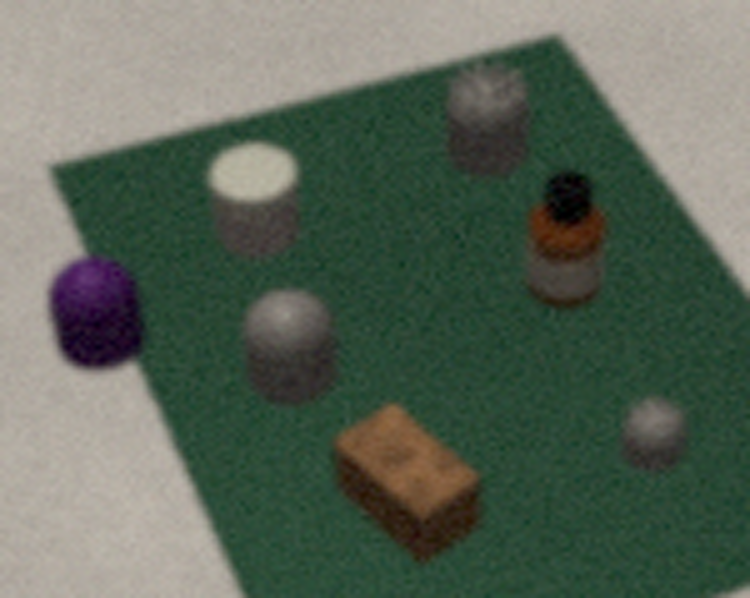

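View pics/crop2.png

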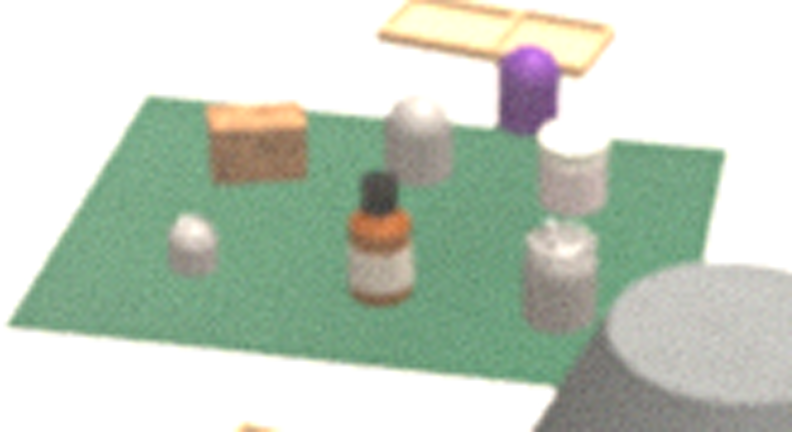

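Candidates:
- **Knobbly dome:** (332,215) has studs, so this is the one. The small knobbly dome at (366,284) is to be left alone.
- **Smooth dome:** the grey one at (292,264). The purple one at (254,257) is the look-alike and stays.

Both crops confirm this choice. I'm now moving the wrist camera over the work.

>>> step_arm:
  motion:
    - {"translation": [0.15,-0.28,0.07],"roll": 0.02}
    - {"translation": [0.15,-0.28,0.07],"roll": 0.02}
    - {"translation": [0.15,-0.28,0.07],"roll": 0.02}
    - {"translation": [0.15,-0.28,0.07],"roll": 0.02}
    - {"translation": [0.15,-0.28,0.07],"roll": 0.02}
    - {"translation": [0.15,-0.28,0.07],"roll": 0.02}
    - {"translation": [0.15,-0.28,0.07],"roll": 0.02}
    - {"translation": [0.15,-0.28,0.07],"roll": 0.02}
    - {"translation": [0.15,-0.28,0.07],"roll": 0.02}
    - {"translation": [0.15,-0.28,0.07],"roll": 0.015}
  grip: 1

```text
time: 2.08
eef_pos: [0.3387, 0.3145, 0.3129]
orientation: [[0.0, -0.002, 1.0], [0.001, 1.0, 0.002], [-1.0, 0.001, 0.0]]
ft_force: [0.6, 0.7, 0.3]
width: 0.0856
```

>>> step_arm:
  motion:
    - {"translation": [0.15,-0.28,0.07]}
    - {"translation": [0.15,-0.28,0.07]}
    - {"translation": [0.15,-0.28,0.07]}
    - {"translation": [0,0,0]}
    - {"translation": [0,0,0]}
    - {"translation": [0,0,0]}

```text
validation failed for argument at $.mo...
```

```bash
python3 - <<'E'
from h import *
print(read_state()["eef_pos"],read_state()["orientation"].round(3))
c=fixcam("wrist");cv2.imwrite("pics/w1.png",c["image"])
np.savez("w1.npz",**c)
for n in Z:
    for p in pinpoint("wrist",n)[:2]: print(n,np.round(p["pixel"]),round(p["confidence"],2),np.round(atz(c,p["pixel"],Z[n]),3))
E
```

```text
[0.33866899 0.31450033 0.31291365] [[ 0.    -0.002  1.   ]
 [ 0.001  1.     0.002]
 [-1.     0.001  0.   ]]
knobbly_mid [112. 276.] 0.73 [0.439 0.076 0.028]
smooth_mid [  0. 362.] 0.94 [ 0.555 -0.081  0.028]
bottle_mid [115. 366.] 0.68 [0.552 0.069 0.039]
jar_mid [  0. 286.] 0.72 [ 0.454 -0.061  0.024]
paint_tray [294. 313.] 0.78 [0.501 0.288 0.   ]
```

View pics/w1.png

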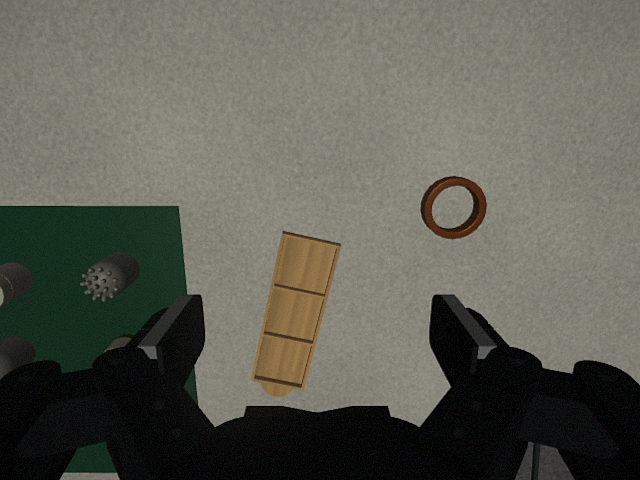

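The wrist view shows the whole paint tray, with corners at about (283,232), (341,244), (302,388) and (252,379) and the tab at (277,390). The knobbly dome is at (105,275). I'll measure the tray from its mask, then move on over the stock.

```bash
cat >> h.py <<'E'
def trayfit(c,mask,L,W,ztop=.012):
    # backproject mask outline to wall top, min area rect on erode/open (drops tab)
    m=(mask*255).astype(np.uint8)
    cs,_=cv2.findContours(m,cv2.RETR_EXTERNAL,cv2.CHAIN_APPROX_NONE)
    k=max(cs,key=cv2.contourArea)[:,0,:].astype(float)
    P=np.array([atz(c,p,ztop)[:2] for p in k])
    r=cv2.minAreaRect((P*1000).astype(np.float32))
    return r,P
E
python3 - <<'E'
from h import *
c=dict(np.load("w1.npz"))
for cam,cc in (("wrist",c),("scene",fixcam("scene"))):
  for n in ("paint_tray","sand_tray"):
    for q in cut_out(cam,n)[:1]:
        r,P=trayfit(cc,q["mask"],0,0);print(cam,n,q["confidence"],q["bbox"],r)
# model overlay fit: colour edges at 5x crop
im=c["image"][220:410,230:360];cv2.imwrite("pics/w1t.png",cv2.resize(np.clip(im*1.4,0,255).astype(np.uint8),None,fx=3,fy=3,interpolation=2))
E
```

```text
wrist paint_tray 0.84 [248.8, 233.0, 340.1, 398.4] ((506.0699462890625, 284.8160400390625), (74.12042236328125, 228.83758544921875), 77.16676330566406)
scene paint_tray 0.71 [389.7, 184.1, 438.5, 248.8] ((512.1371459960938, 282.060546875), (75.31159210205078, 238.5911865234375), 76.0246353149414)
scene sand_tray 0.67 [199.0, 262.7, 231.9, 321.1] ((539.2144775390625, -272.21435546875), (75.08360290527344, 164.4932861328125), 79.38851165771484)
```

>>> step_arm:
  motion:
    - {"translation": [0.15,-0.28,0.03],"roll": 0}
    - {"translation": [0.15,-0.28,0.03],"roll": 0}
    - {"translation": [0.15,-0.28,0.03],"roll": 0}
    - {"translation": [0.15,-0.28,0.03],"roll": 0}
    - {"translation": [0.1,-0.28,0.03],"roll": 0}
    - {"translation": [0.1,-0.28,0.03],"roll": 0}
    - {"translation": [0.1,-0.28,0.03],"roll": 0}
    - {"translation": [0.1,-0.28,0.03],"roll": 0}
    - {"translation": [0.1,-0.28,0.03],"roll": 0}
    - {"translation": [0.0,0.0,0.0],"roll": 0}

```text
time: 3.72
eef_pos: [0.4497, 0.0582, 0.3402]
orientation: [[0.002, 0.007, 1.0], [-0.0, 1.0, -0.007], [-1.0, -0.0, 0.002]]
ft_force: [-0.4, -0.1, -0.3]
width: 0.0855
```

```bash
python3 - <<'E'
from h import *
print(read_state()["eef_pos"],np.abs(read_state()["joint_velocities"]).max())
c=fixcam("wrist");cv2.imwrite("pics/w2.png",c["image"])
np.savez("w2.npz",**c)
for n in Z:
    for p in pinpoint("wrist",n)[:2]: print(n,np.round(p["pixel"]),round(p["confidence"],2),np.round(atz(c,p["pixel"],Z[n]),3))
E
```

```text
[0.44970662 0.05822446 0.34022407] 5.7072914640327115
knobbly_mid [330. 179.] 0.74 [0.439 0.075 0.028]
smooth_mid [329. 176.] 0.69 [0.436 0.074 0.028]
smooth_mid [136. 228.] 0.6 [ 0.497 -0.159  0.028]
jar_mid [216. 191.] 0.78 [ 0.453 -0.059  0.024]
block_mid [232. 344.] 0.96 [ 0.661 -0.056  0.021]
small_mid [315. 346.] 0.89 [0.668 0.056 0.015]
paint_tray [494. 223.] 0.55 [0.501 0.286 0.   ]
sand_tray [ 64. 254.] 0.67 [ 0.539 -0.272  0.   ]
```

View pics/w1t.png

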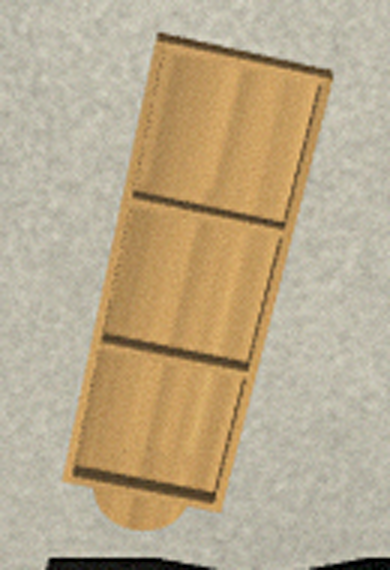

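View pics/w2.png

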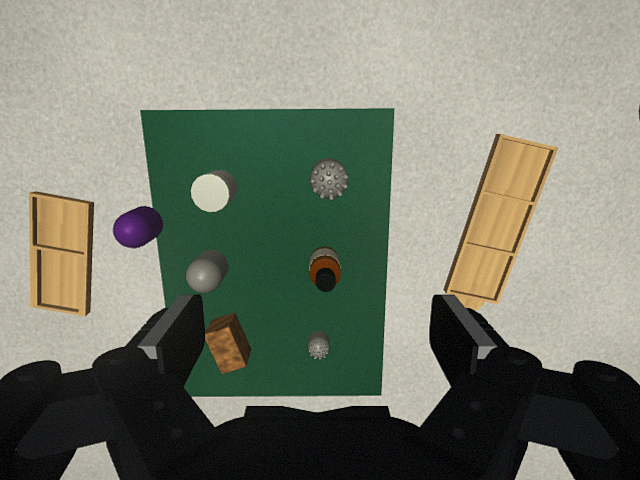

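The wrist view from above shows everything clearly: jar (211,192), knobbly dome (329,180), smooth grey dome (208,272), bottle (325,268), block (228,343), small dome (318,346), purple dome (136,228), and both trays. Next I'll fit the trays and object positions.

```bash
python3 - <<'E'
from h import *
c=dict(np.load("w2.npz"))
im=np.clip(c["image"]*1.2,0,255).astype(np.uint8)
a=cv2.resize(im[120:315,435:570],None,fx=4,fy=3,interpolation=2)
cv2.imwrite("pics/w2p.png",a)
cv2.imwrite("pics/w2s.png",cv2.resize(im[180:330,15:175],None,fx=4,fy=4,interpolation=2))
s=fixcam("scene");d=fixcam("side")
for n in ("knobbly_mid","smooth_mid","bottle_mid","jar_mid","block_mid"):
    print(n)
    for cam,cc in (("wrist",c),("scene",s),("side",d)):
        for q in cut_out(cam,n)[:3]:
            ys,xs=np.where(q["mask"]);print("  ",cam,round(q["confidence"],2),q["bbox"],"cent",xs.mean().round(1),ys.mean().round(1),"atz",atz(cc,(xs.mean(),ys.mean()),Z[n]).round(4))
            if n=="block_mid":print(cv2.minAreaRect(np.column_stack([xs,ys]).astype(np.float32)))
E
```

```text
knobbly_mid
   wrist 0.62 [309.9, 157.8, 347.8, 201.8] cent 328.1 178.3 atz [0.4389 0.0732 0.028 ]
   scene 0.87 [321.4, 202.6, 343.5, 228.3] cent 332.1 215.9 atz [0.4403 0.0718 0.028 ]
   side 0.66 [338.2, 257.2, 351.2, 279.8] cent 341.2 268.0 atz [0.4384 0.0767 0.028 ]
smooth_mid
   wrist 0.97 [114.0, 205.4, 164.0, 249.1] cent 137.4 226.9 atz [ 0.4958 -0.1569  0.028 ]
   wrist 0.9 [185.3, 248.8, 227.5, 290.2] cent 206.6 271.3 atz [ 0.5535 -0.0782  0.028 ]
   wrist 0.37 [442.2, 136.8, 557.2, 309.7] cent 498.2 219.1 atz [0.4892 0.2775 0.028 ]
   scene 0.86 [245.4, 246.6, 262.3, 269.1] cent 254.3 257.1 atz [ 0.4998 -0.1596  0.028 ]
   scene 0.75 [282.4, 250.2, 302.6, 275.2] cent 293.0 264.8 atz [ 0.5588 -0.081   0.028 ]
   side 0.71 [303.8, 229.2, 319.8, 249.3] cent 311.4 237.9 atz [ 0.5564 -0.0788  0.028 ]
   side 0.63 [329.1, 220.5, 343.1, 236.2] cent 334.9 227.9 atz [ 0.4959 -0.1577  0.028 ]
bottle_mid
   wrist 0.79 [309.0, 249.3, 342.9, 289.0] cent 324.3 268.3 atz [0.5465 0.0683 0.039 ]
   scene 0.77 [341.3, 226.9, 354.4, 257.7] cent 348.5 242.5 atz [0.5528 0.067  0.039 ]
   side 0.52 [298.0, 246.0, 308.4, 271.8] cent 303.6 260.7 atz [0.5474 0.0759 0.039 ]
jar_mid
   wrist 0.97 [193.3, 171.5, 235.8, 211.6] cent 213.3 190.3 atz [ 0.4526 -0.0628  0.024 ]
   scene 0.65 [276.9, 220.5, 293.9, 245.6] cent 286.6 232.4 atz [ 0.4475 -0.0583  0.024 ]
   side 0.74 [335.7, 236.3, 349.6, 257.0] cent 343.7 244.4 atz [ 0.453  -0.0648  0.024 ]
block_mid
   scene 0.76 [302.2, 279.3, 331.7, 315.4] cent 316.6 294.2 atz [ 0.6557 -0.0595  0.021 ]
((316.2500305175781, 293.7500305175781), (32.52690887451172, 21.92030906677246), 45.0)
   side 0.87 [266.0, 232.9, 288.3, 249.2] cent 278.2 239.0 atz [ 0.659  -0.0645  0.021 ]
((278.0, 239.0), (16.0, 20.0), 90.0)
```

View pics/w2p.png

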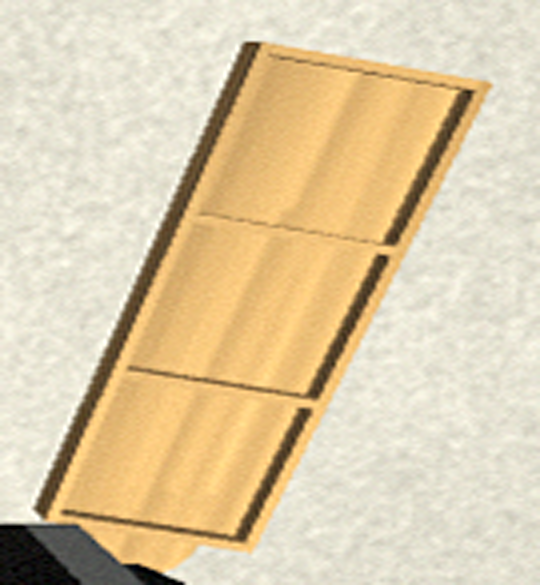

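View pics/w2s.png

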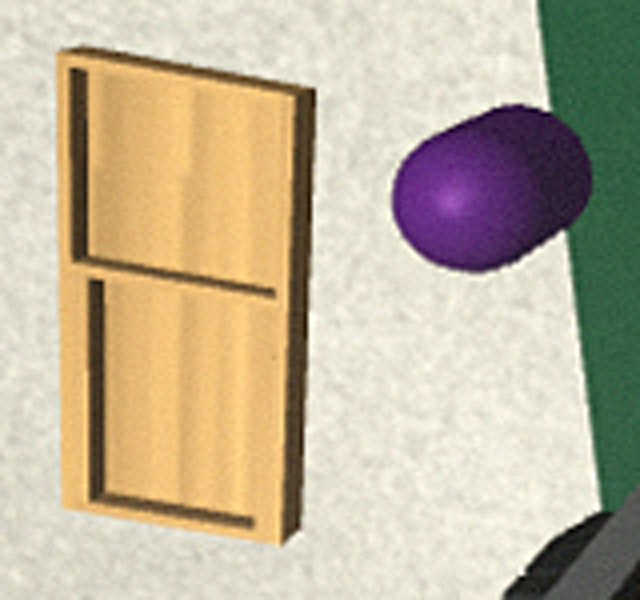

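```bash
python3 - <<'E'
from h import *
from scipy.optimize import least_squares
c2=dict(np.load("w2.npz"));c1=dict(np.load("w1.npz"))
def fit(obs,L,W,z,x0,free_z=False):
    loc=np.array([[-L,-W],[-L,W],[L,W],[L,-W]])/2
    def f(p):
        r=[];C,S=np.cos(p[2]),np.sin(p[2]);zz=p[3] if free_z else z
        for c,px in obs:
            for l,q in zip(loc,px): r+=list(proj(c,np.array([p[0]+C*l[0]-S*l[1],p[1]+S*l[0]+C*l[1],zz]))-q)
        return r
    s=least_squares(f,x0+([z] if free_z else []));print(s.x.round(4),"rms px",np.sqrt(np.mean(s.fun**2)).round(2))
o2=(c2,[(499.5,134.7),(557.5,148.3),(498,304),(447,293.3)]);o1=(c1,[(283,234),(340.3,246.7),(303,390.7),(251.7,380.3)])
for o in ([o1],[o2],[o1,o2]): fit(o,.208,.072,.012,[.5,.285,-.2])
fit([o1,o2],.208,.072,.012,[.5,.285,-.2],True)
os_=(c2,[(30,193),(90,202.5),(85.8,316),(31,307)])
fit([os_],.156,.072,.012,[.54,-.27,-.2]);fit([os_],.156,.072,.012,[.54,-.27,-.2],True)
im=np.clip(c2["image"]*1.5,0,255).astype(np.uint8)
cv2.imwrite("pics/w2b.png",cv2.resize(im[300:390,190:270],None,fx=6,fy=6,interpolation=2))
E
```

```text
[ 0.5004  0.2877 -0.2242] rms px 0.72
[ 0.5004  0.2872 -0.2192] rms px 0.51
[ 0.5004  0.2875 -0.2218] rms px 0.66
[ 0.501   0.2879 -0.222   0.0101] rms px 0.51
[ 0.539  -0.2699 -0.198 ] rms px 0.43
[ 0.5389 -0.2697 -0.198   0.0123] rms px 0.43
```

View pics/w2b.png

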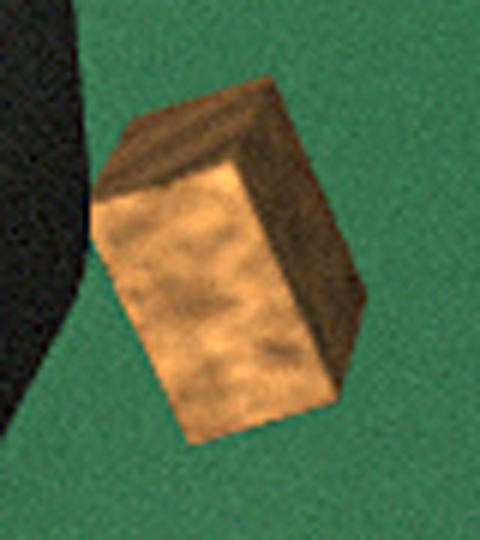

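Tray fits agree between views: paint (0.500, 0.2875, −0.222 rad), rim height 10–12 mm; sand (0.539, −0.270, −0.198 rad), rim 12 mm. The oblong pocket of the sand tray lies towards +x in the picture, which is right. Next: the block pose and the objects' heights.

```bash
python3 - <<'E'
from h import *
from scipy.optimize import least_squares
c2=dict(np.load("w2.npz"))
loc=np.array([[-62,-36],[-62,36],[62,36],[62,-36]])/2000
px=[(205.3,334.2),(228.7,326.7),(246.2,367),(222,373.8)]
f=lambda p:np.concatenate([proj(c2,np.array([p[0]+np.cos(p[2])*l[0]-np.sin(p[2])*l[1],p[1]+np.sin(p[2])*l[0]+np.cos(p[2])*l[1],p[3]]))-q for l,q in zip(loc,px)])
s=least_squares(f,[.66,-.06,.4,.042]);print("block",s.x.round(4),np.sqrt(np.mean(s.fun**2)))
s_=fixcam("scene");d=fixcam("side")
for n,o in dict(knobbly=((328.1,178.3),(332.1,215.9),None),smooth=((206.6,271.3),(293,264.8),(311.4,237.9)),bottle=((324.3,268.3),(348.5,242.5),(303.6,260.7)),jar=((213.3,190.3),(286.6,232.4),(343.7,244.4))).items():
    X,e=tri([(c,np.array(p)) for c,p in zip((c2,s_,d),o) if p]);print(n,X.round(4),np.round(e,1))
E
```

```text
block [ 0.6671 -0.0629  0.3032  0.0268] 0.6617115385084167
knobbly [0.439  0.0729 0.0265] [0.3 0.1]
smooth [ 0.556  -0.0801  0.0257] [1.4 0.3 0.5]
bottle [0.5487 0.0688 0.0343] [0.4 0.2 0.1]
jar [ 0.452  -0.0602  0.0278] [1.3 0.4 0.4]
```

Heights agree with the text: the midpoints come out at 26–34 mm against the expected 28–39 mm. I'll re-measure the block later. First, the knobbly dome.

>>> step_arm:
  motion:
    - {"translation": [-0.06,0.08,-0.3],"roll": 0}
    - {"translation": [-0.05,0.07,-0.3],"roll": 0}
    - {"translation": [0,0,-0.3],"roll": 0}
    - {"translation": [0,0,-0.3],"roll": 0}
    - {"translation": [0,0,-0.3],"roll": 0}
    - {"translation": [0,0,-0.3],"roll": 0}
    - {"translation": [0,0,-0.3],"roll": 0}
    - {"translation": [0,0,-0.3],"roll": 0}
    - {"translation": [0,0,0],"roll": 0}
    - {"translation": [0,0,0],"roll": 0}
  grip: 1
  force: 40

```text
time: 6.05
eef_pos: [0.4365, 0.0786, 0.099]
orientation: [[-0.003, -0.0, 1.0], [-0.002, 1.0, 0.0], [-1.0, -0.002, -0.003]]
ft_force: [0.8, 0.5, -0.1]
width: 0.0854
```

```bash
python3 - <<'E'
from h import *
print(read_state()["eef_pos"])
c=fixcam("wrist");cv2.imwrite("pics/w3.png",c["image"])
np.savez("w3.npz",**c)
print(proj(c,np.array([.439,.073,.056])),proj(c,np.array([.439,.073,0.])))
E
```

```text
[0.43645005 0.07862861 0.09900726]
[302.51915125 276.5619525 ] [305.74623292 243.56857119]
```

View pics/w3.png

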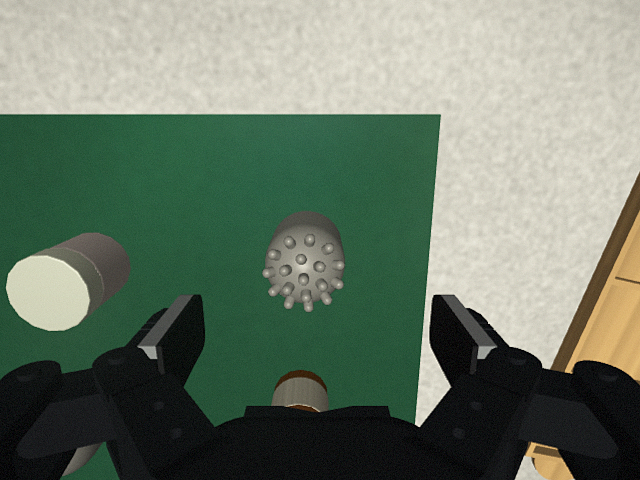

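The dome sits at about (304,262), with its apex predicted at (302,276), so the position fits. I'll correct by 5 mm in y and descend.

>>> step_arm:
  motion:
    - {"translation": [0.03,-0.055,-0.1],"roll": 0}
    - {"translation": [0,0,-0.2],"roll": 0}
    - {"translation": [0,0,-0.2],"roll": 0}
    - {"translation": [0,0,-0.15],"roll": 0}
    - {"translation": [0,0,-0.1],"roll": 0}
    - {"translation": [0,0,0],"roll": 0}
    - {"translation": [0,0,0],"roll": 0}

```text
time: 6.68
eef_pos: [0.441, 0.0738, 0.0255]
orientation: [[0.001, -0.001, 1.0], [0.001, 1.0, 0.001], [-1.0, 0.001, 0.001]]
ft_force: [-0.1, 0.2, 0.5]
width: 0.0852
```

>>> step_arm:
  motion:
    - {"translation": [0,0,0],"roll": 0}
    - {"translation": [0,0,0],"roll": 0}
    - {"translation": [0,0,0],"roll": 0}
    - {"translation": [0,0,0],"roll": 0}
    - {"translation": [0,0,0],"roll": 0}
    - {"translation": [0,0,0],"roll": 0}
    - {"translation": [0,0,0],"roll": 0}
    - {"translation": [0,0,0],"roll": 0}
  grip: 0
  force: 40

```text
time: 7.35
eef_pos: [0.4407, 0.0738, 0.0252]
orientation: [[0.001, -0.001, 1.0], [0.001, 1.0, 0.001], [-1.0, 0.001, 0.001]]
ft_force: [-2.5, -0.7, 8.3]
width: 0.0427
```

>>> step_arm:
  motion:
    - {"translation": [0,0,0.1],"roll": 0}
    - {"translation": [0,0,0.2],"roll": 0}
    - {"translation": [0,0,0.25],"roll": 0}
    - {"translation": [0,0,0.25],"roll": 0}
    - {"translation": [0.06,0.2,0],"roll": 0}
    - {"translation": [0.09,0.31,0],"roll": 0}
    - {"translation": [0.09,0.31,0],"roll": 0}
    - {"translation": [0.09,0.31,0],"roll": 0}
    - {"translation": [0.09,0.31,0],"roll": 0}
    - {"translation": [0.09,0.31,0],"roll": 0}

```text
time: 8.18
eef_pos: [0.4913, 0.2501, 0.1051]
orientation: [[0.0, -0.0, 1.0], [0.0, 1.0, 0.0], [-1.0, 0.0, 0.0]]
ft_force: [1.3, -0.7, 0.1]
width: 0.0428
```

>>> step_arm:
  motion:
    - {"translation": [0.1,0.3,0],"roll": 0}
    - {"translation": [0,0.1,0],"roll": 0}
    - {"translation": [0,0,0],"roll": 0}
    - {"translation": [0,0,0],"roll": 0}
    - {"translation": [0,0,0],"roll": 0}

```text
time: 8.6
eef_pos: [0.5012, 0.2869, 0.1046]
orientation: [[-0.0, 0.001, 1.0], [-0.001, 1.0, -0.001], [-1.0, -0.001, -0.0]]
ft_force: [0.1, -0.2, 0.1]
width: 0.0427
```

```bash
python3 - <<'E'
from h import *
print(read_state()["eef_pos"],read_state()["width"])
c=fixcam("wrist");cv2.imwrite("pics/w4.png",c["image"])
c=fixcam("scene");cv2.imwrite("pics/s4.png",cv2.resize(c["image"][120:320,180:480],None,fx=2.5,fy=2.5))
E
```

```text
[0.50121517 0.28693416 0.10462573] 0.04272856815082231
```

View pics/w4.png

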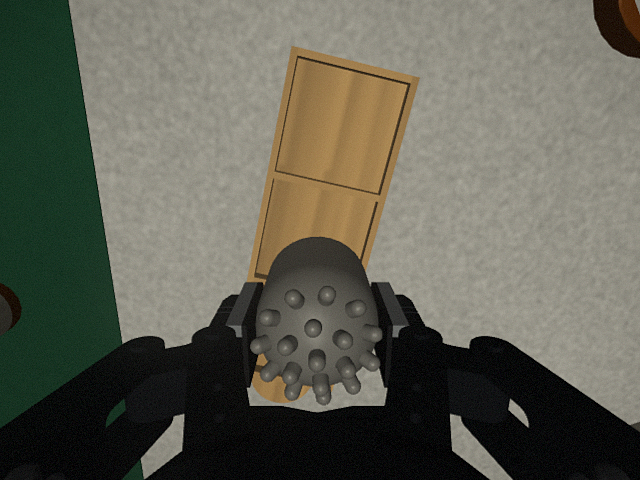

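View pics/s4.png

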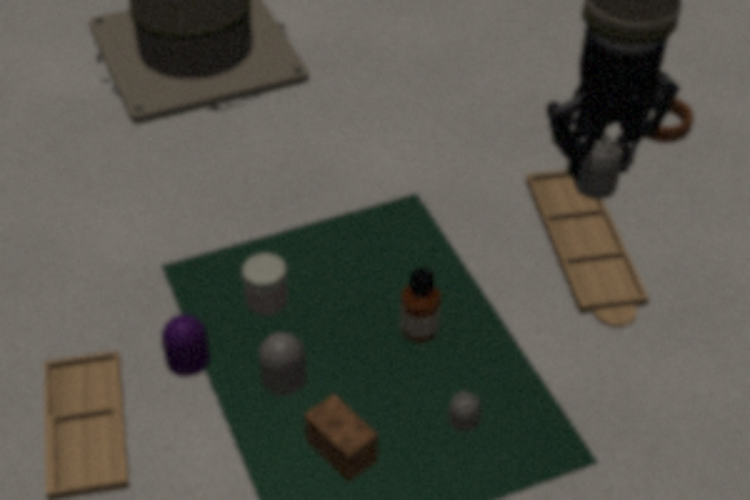

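The dome is held upright over the middle pocket. Lowering it.

>>> step_arm:
  motion:
    - {"translation": [0.005,0.01,-0.2],"roll": 0}
    - {"translation": [0,0,-0.2],"roll": 0}
    - {"translation": [0,0,-0.2],"roll": 0}
    - {"translation": [0,0,-0.1],"roll": 0}
    - {"translation": [0,0,-0.05],"roll": 0}
    - {"translation": [0,0,0],"roll": 0}
    - {"translation": [0,0,0],"roll": 0}
    - {"translation": [0,0,0],"roll": 0}

```text
time: 9.37
eef_pos: [0.5021, 0.2895, 0.0301]
orientation: [[0.001, -0.0, 1.0], [0.001, 1.0, 0.0], [-1.0, 0.001, 0.001]]
ft_force: [-0.7, -0.4, -0.1]
width: 0.0425
```

>>> step_arm:
  motion:
    - {"translation": [0,0,0],"roll": 0}
    - {"translation": [0,0,0],"roll": 0}
    - {"translation": [0,0,0],"roll": 0}
    - {"translation": [0,0,0],"roll": 0}
    - {"translation": [0,0,0],"roll": 0}
    - {"translation": [0,0,0],"roll": 0}
  grip: 1

```text
time: 9.87
eef_pos: [0.5016, 0.2895, 0.0294]
orientation: [[0.0, -0.001, 1.0], [0.0, 1.0, 0.001], [-1.0, 0.0, 0.0]]
ft_force: [0.0, 0.2, 0.2]
width: 0.0857
```

>>> step_arm:
  motion:
    - {"translation": [0,0,0.1],"roll": 0}
    - {"translation": [0,0,0.25],"roll": 0}
    - {"translation": [0,0,0.3],"roll": 0}
    - {"translation": [0,0,0.3],"roll": 0}
    - {"translation": [0.0,-0.3,0],"roll": 0}
    - {"translation": [0,-0.35,0],"roll": 0}
    - {"translation": [0,-0.35,0],"roll": 0}
    - {"translation": [0,-0.35,0],"roll": 0}
    - {"translation": [0,0,0],"roll": 0}
    - {"translation": [0,0,0],"roll": 0}

```text
time: 10.7
eef_pos: [0.5021, 0.1525, 0.1253]
orientation: [[0.001, 0.004, 1.0], [0.001, 1.0, -0.004], [-1.0, 0.001, 0.001]]
ft_force: [-0.1, 0.9, 0.0]
width: 0.0855
```

```bash
python3 - <<'E'
from h import *
print(read_state()["eef_pos"],read_state()["width"])
c=fixcam("wrist");cv2.imwrite("pics/w5.png",c["image"])
for n in ("bottle_mid","block_mid"):
    for q in pinpoint("wrist",n)[:2]: print(n,q,atz(c,q["pixel"],Z[n]).round(4))
E
```

```text
[0.5020631  0.15245416 0.12530454] 0.08549865279847889
bottle_mid {'pixel': [182.2, 316.4], 'confidence': 0.6} [0.549  0.0685 0.039 ]
```

View pics/w5.png

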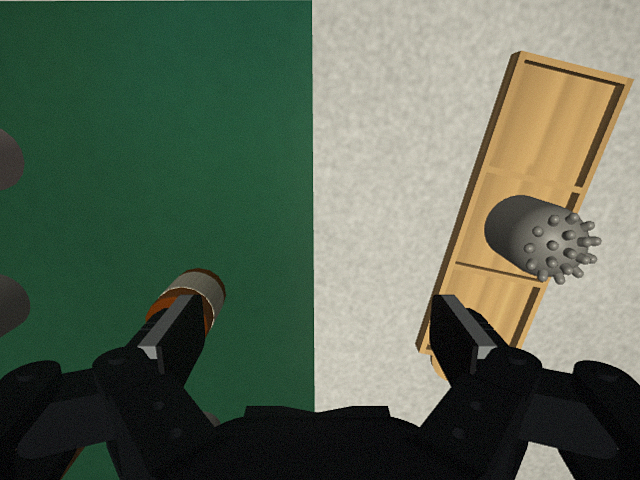

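The knobbly dome is standing in the middle pocket. The bottle is at (0.549, 0.0685), in agreement with the earlier measurement. Moving above it.

>>> step_arm:
  motion:
    - {"translation": [0.12,-0.2,0],"roll": 0}
    - {"translation": [0.18,-0.32,0],"roll": 0}
    - {"translation": [0.17,-0.32,0],"roll": 0}
    - {"translation": [0,0,0],"roll": 0}
    - {"translation": [0,0,0],"roll": 0}
    - {"translation": [0,0,0],"roll": 0}

```text
time: 11.35
eef_pos: [0.5485, 0.072, 0.1241]
orientation: [[-0.001, -0.002, 1.0], [0.0, 1.0, 0.002], [-1.0, 0.0, -0.001]]
ft_force: [0.0, 0.8, -0.6]
width: 0.0852
```

```bash
python3 - <<'E'
from h import *
print(read_state()["eef_pos"],read_state()["width"])
c=fixcam("wrist");cv2.imwrite("pics/w6.png",c["image"])
for n in ("bottle_mid",):
    for q in pinpoint("wrist",n)[:2]: print(n,q,atz(c,q["pixel"],Z[n]).round(4))
E
```

```text
[0.54850468 0.07200657 0.12407889] 0.08519533746943395
bottle_mid {'pixel': [310.9, 248.3], 'confidence': 0.89} [0.5499 0.07   0.039 ]
```

View pics/w6.png

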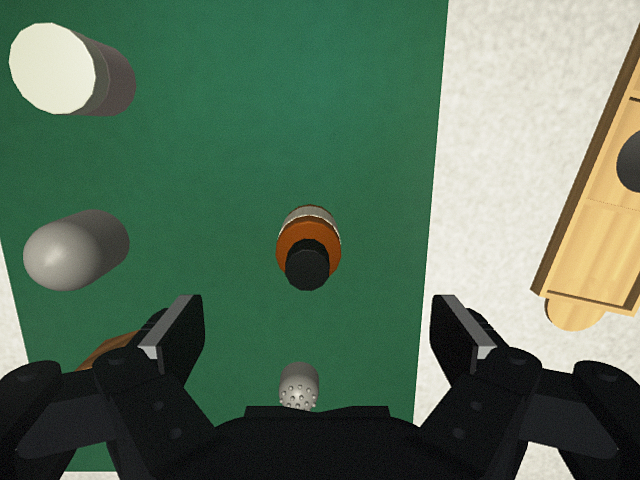

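The bottle is centred between the fingers at (309,250). Descending to grip the body at z ≈ 0.031.

>>> step_arm:
  motion:
    - {"translation": [0.005,-0.025,-0.15],"roll": 0}
    - {"translation": [0,0,-0.2],"roll": 0}
    - {"translation": [0,0,-0.2],"roll": 0}
    - {"translation": [0,0,-0.2],"roll": 0}
    - {"translation": [0,0,-0.1],"roll": 0}
    - {"translation": [0,0,-0.08],"roll": 0}
    - {"translation": [0,0,0],"roll": 0}
    - {"translation": [0,0,0],"roll": 0}
    - {"translation": [0,0,0],"roll": 0}

```text
time: 12.2
eef_pos: [0.5498, 0.0683, 0.0324]
orientation: [[0.001, -0.001, 1.0], [0.001, 1.0, 0.001], [-1.0, 0.001, 0.001]]
ft_force: [0.1, 0.3, 0.7]
width: 0.0855
```

>>> step_arm:
  motion:
    - {"translation": [0,0,0],"roll": 0}
    - {"translation": [0,0,0],"roll": 0}
    - {"translation": [0,0,0],"roll": 0}
    - {"translation": [0,0,0],"roll": 0}
    - {"translation": [0,0,0],"roll": 0}
    - {"translation": [0,0,0],"roll": 0}
    - {"translation": [0,0,0],"roll": 0}
    - {"translation": [0,0,0],"roll": 0}
  grip: 0
  force: 40

```text
time: 12.87
eef_pos: [0.5494, 0.0681, 0.0318]
orientation: [[0.0, -0.0, 1.0], [0.0, 1.0, 0.0], [-1.0, 0.0, 0.0]]
ft_force: [-1.5, -0.3, 5.3]
width: 0.0369
```

>>> step_arm:
  motion:
    - {"translation": [0,0,0.1],"roll": 0}
    - {"translation": [0,0,0.2],"roll": 0}
    - {"translation": [0,0,0.25],"roll": 0}
    - {"translation": [0,0,0.25],"roll": 0}
    - {"translation": [0,0.15,0.1],"roll": 0}
    - {"translation": [0.03,0.25,0],"roll": 0}
    - {"translation": [0.03,0.3,0],"roll": 0}
    - {"translation": [0.03,0.3,0],"roll": 0}
    - {"translation": [0.03,0.3,0],"roll": 0}
    - {"translation": [0.03,0.3,0],"roll": 0}

```text
time: 13.7
eef_pos: [0.564, 0.2294, 0.1219]
orientation: [[0.0, -0.0, 1.0], [0.0, 1.0, 0.0], [-1.0, 0.0, 0.0]]
ft_force: [0.1, -0.4, -0.8]
width: 0.0366
```

>>> step_arm:
  motion:
    - {"translation": [0.03,0.25,0],"roll": 0}
    - {"translation": [0,0.19,0],"roll": 0}
    - {"translation": [0,0,0],"roll": 0}
    - {"translation": [0,0,0],"roll": 0}
    - {"translation": [0,0,0],"roll": 0}

```text
time: 14.12
eef_pos: [0.5673, 0.2709, 0.1215]
orientation: [[0.0, 0.0, 1.0], [-0.001, 1.0, -0.0], [-1.0, -0.001, 0.0]]
ft_force: [-0.4, -0.5, -1.1]
width: 0.0368
```

```bash
python3 - <<'E'
from h import *
print(read_state()["eef_pos"],read_state()["width"])
c=fixcam("wrist");cv2.imwrite("pics/w7.png",c["image"])
E
```

```text
[0.56728005 0.27089432 0.12151502] 0.03675960107773454
```

View pics/w7.png

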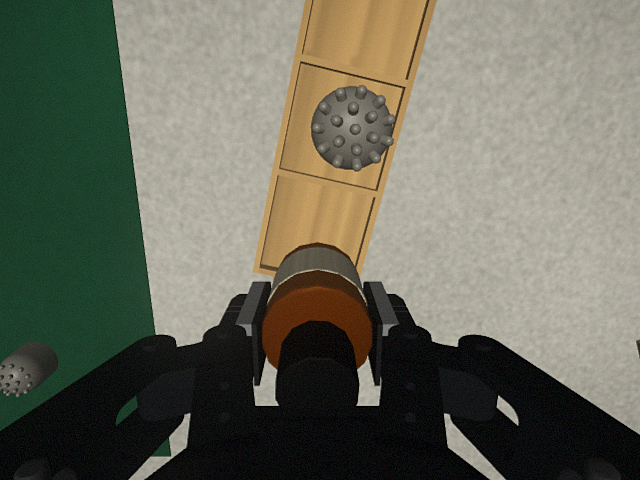

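The knobbly dome stands in its pocket, close to centre at (353,128), and the bottle is upright over the tab-end pocket. Lowering.

>>> step_arm:
  motion:
    - {"translation": [0,0.015,-0.15],"roll": 0}
    - {"translation": [0,0,-0.2],"roll": 0}
    - {"translation": [0,0,-0.2],"roll": 0}
    - {"translation": [0,0,-0.15],"roll": 0}
    - {"translation": [0,0,-0.1],"roll": 0}
    - {"translation": [0,0,-0.05],"roll": 0}
    - {"translation": [0,0,0],"roll": 0}
    - {"translation": [0,0,0],"roll": 0}
    - {"translation": [0,0,0],"roll": 0}

```text
time: 14.92
eef_pos: [0.5677, 0.2733, 0.0371]
orientation: [[0.001, 0.0, 1.0], [0.001, 1.0, -0.0], [-1.0, 0.001, 0.001]]
ft_force: [0.7, -0.2, 0.8]
width: 0.0368
```

>>> step_arm:
  motion:
    - {"translation": [0,0,0],"roll": 0}
    - {"translation": [0,0,0],"roll": 0}
    - {"translation": [0,0,0],"roll": 0}
    - {"translation": [0,0,0],"roll": 0}
    - {"translation": [0,0,0],"roll": 0}
    - {"translation": [0,0,0],"roll": 0}
  grip: 1

```text
time: 15.42
eef_pos: [0.5672, 0.2736, 0.0364]
orientation: [[0.0, -0.001, 1.0], [0.0, 1.0, 0.001], [-1.0, 0.0, 0.0]]
ft_force: [0.3, -0.2, -0.1]
width: 0.0854
```

>>> step_arm:
  motion:
    - {"translation": [0,0,0.1],"roll": 0}
    - {"translation": [0,0,0.25],"roll": 0}
    - {"translation": [0,0,0.35],"roll": 0}
    - {"translation": [0,0,0.35],"roll": 0}
    - {"translation": [-0.05,-0.3,0],"roll": 0}
    - {"translation": [-0.1,-0.35,0],"roll": 0}
    - {"translation": [-0.1,-0.35,0],"roll": 0}
    - {"translation": [-0.1,-0.35,0],"roll": 0}
    - {"translation": [-0.1,-0.35,0],"roll": 0}
    - {"translation": [-0.1,-0.35,0],"roll": 0}

```text
time: 16.25
eef_pos: [0.5116, 0.0669, 0.1422]
orientation: [[0.001, -0.0, 1.0], [0.001, 1.0, 0.0], [-1.0, 0.001, 0.001]]
ft_force: [0.3, -0.6, 0.2]
width: 0.0856
```

>>> step_arm:
  motion:
    - {"translation": [-0.15,-0.3,-0.05],"roll": 0}
    - {"translation": [-0.15,-0.35,-0.05],"roll": 0}
    - {"translation": [-0.15,-0.35,-0.1],"roll": 0}
    - {"translation": [-0.13,-0.26,-0.1],"roll": 0}
    - {"translation": [0,0,0],"roll": 0}
    - {"translation": [0,0,0],"roll": 0}
    - {"translation": [0,0,0],"roll": 0}

```text
time: 16.83
eef_pos: [0.4547, -0.0569, 0.1121]
orientation: [[0.001, -0.001, 1.0], [0.001, 1.0, 0.001], [-1.0, 0.001, 0.001]]
ft_force: [-0.4, 0.1, -0.6]
width: 0.0856
```

```bash
python3 - <<'E'
from h import *
print(read_state()["eef_pos"],read_state()["width"])
c=fixcam("wrist");cv2.imwrite("pics/w8.png",c["image"])
print(proj(c,np.array([.452,-.061,.048])))
for n in ("jar_mid","smooth_mid"):
    for q in pinpoint("wrist",n)[:3]: print(n,q,atz(c,q["pixel"],Z[n]).round(4))
E
```

```text
[ 0.45474718 -0.05692724  0.11208031] 0.08556246531824666
[306.44533461 252.52266986]
jar_mid {'pixel': [305.3, 242.4], 'confidence': 0.79} [ 0.4536 -0.0623  0.024 ]
smooth_mid {'pixel': [150.6, 312.8], 'confidence': 0.82} [ 0.4984 -0.1593  0.028 ]
smooth_mid {'pixel': [277.6, 391.3], 'confidence': 0.61} [ 0.5562 -0.0814  0.028 ]
```

View pics/w8.png

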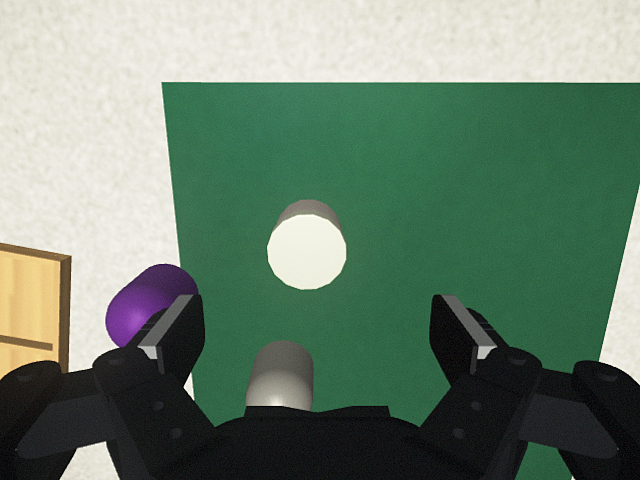

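The jar's lid is centred at (307,252), matching the prediction. Descending.

>>> step_arm:
  motion:
    - {"translation": [-0.02,-0.04,-0.15],"roll": 0}
    - {"translation": [0,0,-0.2],"roll": 0}
    - {"translation": [0,0,-0.2],"roll": 0}
    - {"translation": [0,0,-0.15],"roll": 0}
    - {"translation": [0,0,-0.1],"roll": 0}
    - {"translation": [0,0,-0.06],"roll": 0}
    - {"translation": [0,0,0],"roll": 0}
    - {"translation": [0,0,0],"roll": 0}
    - {"translation": [0,0,0],"roll": 0}

```text
time: 17.73
eef_pos: [0.4528, -0.0614, 0.0261]
orientation: [[0.001, -0.001, 1.0], [0.0, 1.0, 0.001], [-1.0, 0.0, 0.001]]
ft_force: [0.7, 0.3, -0.2]
width: 0.0852
```

>>> step_arm:
  motion:
    - {"translation": [0,0,0],"roll": 0}
    - {"translation": [0,0,0],"roll": 0}
    - {"translation": [0,0,0],"roll": 0}
    - {"translation": [0,0,0],"roll": 0}
    - {"translation": [0,0,0],"roll": 0}
    - {"translation": [0,0,0],"roll": 0}
    - {"translation": [0,0,0],"roll": 0}
    - {"translation": [0,0,0],"roll": 0}
  grip: 0
  force: 40

```text
time: 18.4
eef_pos: [0.4524, -0.0614, 0.0258]
orientation: [[0.0, -0.001, 1.0], [0.001, 1.0, 0.001], [-1.0, 0.001, 0.0]]
ft_force: [-2.1, -0.5, 6.5]
width: 0.043
```

>>> step_arm:
  motion:
    - {"translation": [0,0,0.1],"roll": 0}
    - {"translation": [0,0,0.2],"roll": 0}
    - {"translation": [0,0,0.25],"roll": 0}
    - {"translation": [0,0,0.25],"roll": 0}
    - {"translation": [0,0.15,0.1],"roll": 0}
    - {"translation": [0,0.25,0],"roll": 0}
    - {"translation": [-0.02,0.3,0],"roll": 0}
    - {"translation": [-0.02,0.3,0],"roll": 0}
    - {"translation": [-0.02,0.3,0],"roll": 0}
    - {"translation": [-0.02,0.3,0],"roll": 0}

```text
time: 19.23
eef_pos: [0.4439, 0.0997, 0.1161]
orientation: [[0.001, -0.0, 1.0], [0.0, 1.0, 0.0], [-1.0, 0.0, 0.001]]
ft_force: [1.2, 0.4, -0.9]
width: 0.043
```

>>> step_arm:
  motion:
    - {"translation": [-0.02,0.3,0],"roll": 0}
    - {"translation": [-0.02,0.3,0],"roll": 0}
    - {"translation": [-0.02,0.3,0],"roll": 0}
    - {"translation": [-0.02,0.3,0],"roll": 0}
    - {"translation": [-0.02,0.3,0],"roll": 0}
    - {"translation": [0,0.3,0],"roll": 0}
    - {"translation": [0,0.23,0],"roll": 0}
    - {"translation": [0,0,0],"roll": 0}
    - {"translation": [0,0,0],"roll": 0}
    - {"translation": [0,0,0],"roll": 0}

```text
time: 20.07
eef_pos: [0.4343, 0.3006, 0.1156]
orientation: [[0.0, 0.0, 1.0], [-0.001, 1.0, -0.0], [-1.0, -0.001, 0.0]]
ft_force: [0.1, 0.6, -1.2]
width: 0.0428
```

```bash
python3 - <<'E'
from h import *
print(read_state()["eef_pos"],read_state()["width"])
c=fixcam("wrist");cv2.imwrite("pics/w9.png",c["image"])
c=fixcam("scene");cv2.imwrite("pics/s9.png",cv2.resize(np.clip(c["image"][120:320,180:480]*1.3,0,255).astype(np.uint8),None,fx=2.5,fy=2.5))
E
```

```text
[0.43432161 0.30056693 0.11556428] 0.04278538925006006
```

View pics/w9.png

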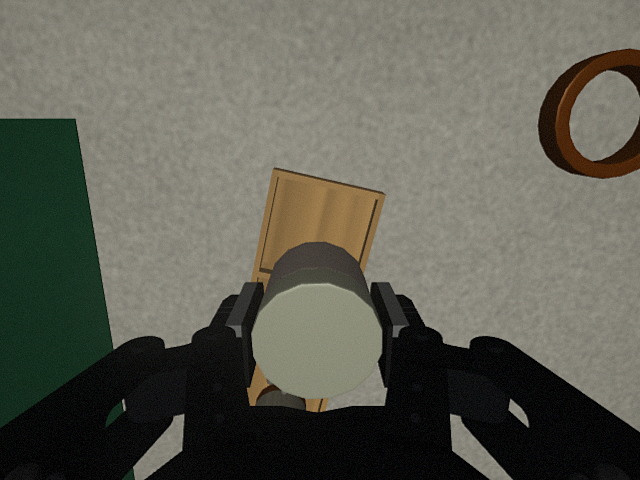

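View pics/s9.png

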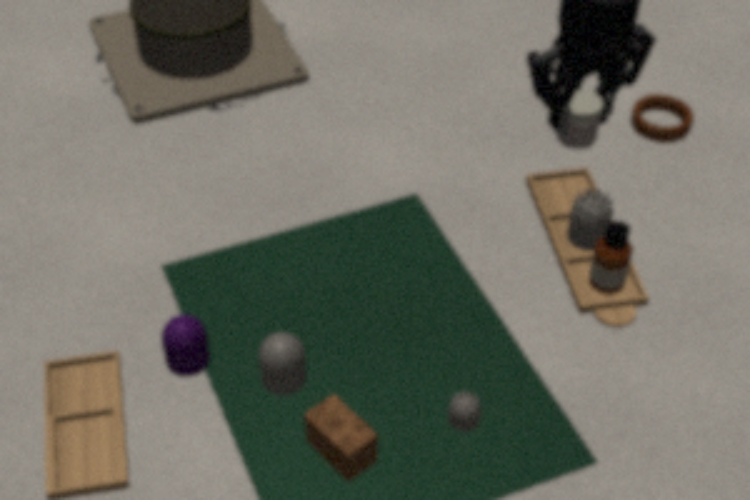

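The bottle and knobbly dome stand upright in the tray, and the jar is over the far end pocket. Lowering the jar.

>>> step_arm:
  motion:
    - {"translation": [0,0.015,-0.15],"roll": 0}
    - {"translation": [0,0,-0.2],"roll": 0}
    - {"translation": [0,0,-0.2],"roll": 0}
    - {"translation": [0,0,-0.15],"roll": 0}
    - {"translation": [0,0,-0.1],"roll": 0}
    - {"translation": [0,0,-0.05],"roll": 0}
    - {"translation": [0,0,0],"roll": 0}
    - {"translation": [0,0,0],"roll": 0}
    - {"translation": [0,0,0],"roll": 0}

```text
time: 20.92
eef_pos: [0.4346, 0.303, 0.031]
orientation: [[0.001, 0.0, 1.0], [0.001, 1.0, -0.0], [-1.0, 0.001, 0.001]]
ft_force: [0.4, 0.1, -0.3]
width: 0.0429
```

>>> step_arm:
  motion:
    - {"translation": [0,0,0],"roll": 0}
    - {"translation": [0,0,0],"roll": 0}
    - {"translation": [0,0,0],"roll": 0}
    - {"translation": [0,0,0],"roll": 0}
    - {"translation": [0,0,0],"roll": 0}
    - {"translation": [0,0,0],"roll": 0}
  grip: 1

```text
time: 21.42
eef_pos: [0.4341, 0.3031, 0.0304]
orientation: [[0.0, -0.001, 1.0], [0.0, 1.0, 0.001], [-1.0, 0.0, 0.0]]
ft_force: [0.3, -0.3, -0.1]
width: 0.0856
```

>>> step_arm:
  motion:
    - {"translation": [0,0,0.1],"roll": 0}
    - {"translation": [0,0,0.25],"roll": 0}
    - {"translation": [0,0,0.35],"roll": 0}
    - {"translation": [0,0,0.35],"roll": 0}
    - {"translation": [0.1,-0.05,0.35],"roll": 0}
    - {"translation": [0.2,-0.1,0.35],"roll": 0}
    - {"translation": [0.2,-0.1,0.35],"roll": 0}
    - {"translation": [0,0,0],"roll": 0}
    - {"translation": [0,0,0],"roll": 0}
    - {"translation": [0,0,0],"roll": 0}

```text
time: 22.25
eef_pos: [0.4837, 0.278, 0.2402]
orientation: [[-0.0, -0.0, 1.0], [0.0, 1.0, 0.0], [-1.0, 0.0, -0.0]]
ft_force: [0.5, -0.6, -0.2]
width: 0.0853
```

```bash
python3 - <<'E'
from h import *
print(read_state()["eef_pos"],read_state()["width"])
c=fixcam("wrist");im=c["image"].copy()
th=-.222
for x in (-68,0,68):
  for z in (4,):
    X=np.array([.5004+x/1e3*np.cos(th),.2875+x/1e3*np.sin(th),z/1e3]);
for x,h,r in ((-68,52,22),(0,38,22),(68,54,19)):
    X0=np.array([.5004+x/1e3*np.cos(th),.2875+x/1e3*np.sin(th),h/1e3])
    pts=[proj(c,X0+np.array([r/1e3*np.cos(a),r/1e3*np.sin(a),0])) for a in np.linspace(0,6.28,40)]
    cv2.polylines(im,[np.array(pts,np.int32)],True,(0,255,0),1)
cv2.imwrite("pics/w10.png",im)
for n in ("jar_mid","knobbly_mid","bottle_mid"):
    for q in pinpoint("wrist",n)[:2]:
        X=atz(c,q["pixel"],Z[n]+.004)-np.array([.5004,.2875,0]);print(n,q["confidence"],q["pixel"],"tray xy",np.cos(th)*X[0]+np.sin(th)*X[1],-np.sin(th)*X[0]+np.cos(th)*X[1])
E
```

```text
[0.48367073 0.27804292 0.24020886] 0.08533064271373013
jar_mid 0.72 [343.6, 151.3] tray xy -0.06679137817929101 0.0012965018466521375
knobbly_mid 0.73 [330.8, 221.9] tray xy -0.0025680377002076696 0.004704455611408742
bottle_mid 0.84 [313.5, 296.8] tray xy 0.06917168150090718 0.004530821710235836
```

View pics/w10.png

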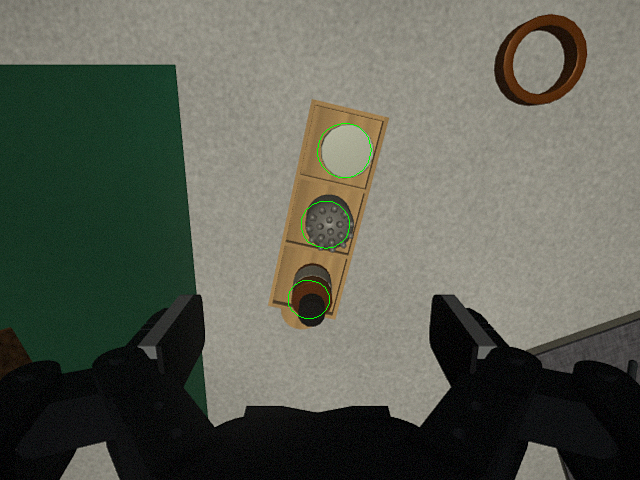

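All three are in the right pockets and within 5 mm of their centres. Next the smooth grey dome at (0.556, −0.080).

>>> step_arm:
  motion:
    - {"translation": [0.05,-0.2,0],"roll": 0}
    - {"translation": [0.06,-0.32,0],"roll": 0}
    - {"translation": [0.06,-0.32,0],"roll": 0}
    - {"translation": [0.06,-0.32,0],"roll": 0}
    - {"translation": [0.06,-0.32,0],"roll": 0}
    - {"translation": [0.06,-0.32,0],"roll": 0}
    - {"translation": [0.06,-0.32,0],"roll": 0}
    - {"translation": [0.06,-0.32,0],"roll": 0}
    - {"translation": [0.06,-0.32,-0.2],"roll": 0}
    - {"translation": [0.06,-0.32,-0.3],"roll": 0}

```text
time: 23.28
eef_pos: [0.544, -0.0295, 0.1933]
orientation: [[0.004, -0.001, 1.0], [0.001, 1.0, 0.001], [-1.0, 0.001, 0.004]]
ft_force: [1.3, 0.2, -0.6]
width: 0.0855
```

>>> step_arm:
  motion:
    - {"translation": [0.06,-0.32,-0.3],"roll": 0}
    - {"translation": [0.05,-0.16,-0.3],"roll": 0}
    - {"translation": [0,0,0],"roll": 0}
    - {"translation": [0,0,0],"roll": 0}
    - {"translation": [0,0,0],"roll": 0}

```text
time: 23.7
eef_pos: [0.5537, -0.0731, 0.1343]
orientation: [[-0.0, -0.002, 1.0], [0.0, 1.0, 0.002], [-1.0, 0.0, -0.0]]
ft_force: [0.6, -0.7, 1.7]
width: 0.0853
```

```bash
python3 - <<'E'
from h import *
print(read_state()["eef_pos"],read_state()["width"])
c=fixcam("wrist");cv2.imwrite("pics/w11.png",c["image"])
print(proj(c,np.array([.556,-.08,.056])),proj(c,np.array([.556,-.08,.0])))
for n in ("smooth_mid",):
    for q in pinpoint("wrist",n)[:3]: print(n,q,atz(c,q["pixel"],Z[n]).round(4))
E
```

```text
[ 0.55365496 -0.07308863  0.13430526] 0.08525444341460885
[302.2625969  253.22686746] [304.99092653 228.69066121]
smooth_mid {'pixel': [302.5, 238.0], 'confidence': 0.96} [ 0.5549 -0.0808  0.028 ]
smooth_mid {'pixel': [176.9, 149.8], 'confidence': 0.6} [ 0.4988 -0.1573  0.028 ]
```

View pics/w11.png

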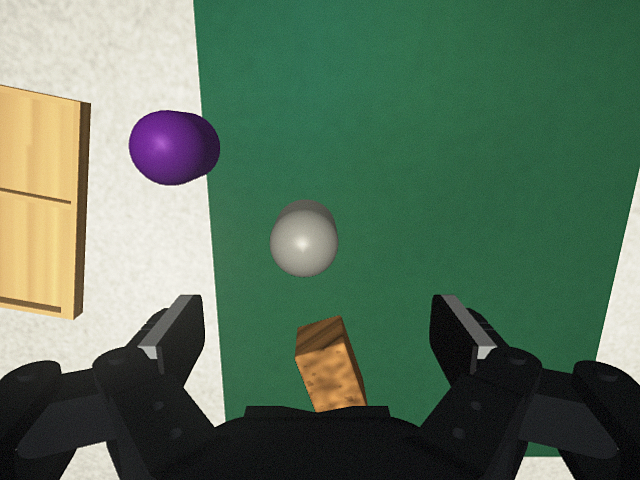

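The smooth grey dome is at (304,240), with no studs. The purple one at (172,148) stays. Descending.

>>> step_arm:
  motion:
    - {"translation": [0.02,-0.07,-0.2],"roll": 0}
    - {"translation": [0,0,-0.25],"roll": 0}
    - {"translation": [0,0,-0.25],"roll": 0}
    - {"translation": [0,0,-0.2],"roll": 0}
    - {"translation": [0,0,-0.1],"roll": 0}
    - {"translation": [0,0,-0.08],"roll": 0}
    - {"translation": [0,0,0],"roll": 0}
    - {"translation": [0,0,0],"roll": 0}
    - {"translation": [0,0,0],"roll": 0}

```text
time: 24.55
eef_pos: [0.5564, -0.0811, 0.0272]
orientation: [[0.002, -0.001, 1.0], [0.0, 1.0, 0.001], [-1.0, 0.0, 0.002]]
ft_force: [1.0, -0.3, -0.4]
width: 0.0852
```

>>> step_arm:
  motion:
    - {"translation": [0,0,0],"roll": 0}
    - {"translation": [0,0,0],"roll": 0}
    - {"translation": [0,0,0],"roll": 0}
    - {"translation": [0,0,0],"roll": 0}
    - {"translation": [0,0,0],"roll": 0}
    - {"translation": [0,0,0],"roll": 0}
    - {"translation": [0,0,0],"roll": 0}
    - {"translation": [0,0,0],"roll": 0}
  grip: 0
  force: 40

```text
time: 25.22
eef_pos: [0.5558, -0.0812, 0.0265]
orientation: [[0.001, -0.001, 1.0], [0.0, 1.0, 0.001], [-1.0, 0.0, 0.001]]
ft_force: [-1.6, 0.1, 4.8]
width: 0.043
```

>>> step_arm:
  motion:
    - {"translation": [0,0,0.1],"roll": 0}
    - {"translation": [0,0,0.25],"roll": 0}
    - {"translation": [0,0,0.3],"roll": 0}
    - {"translation": [0,0,0.3],"roll": 0}
    - {"translation": [0,0,0.1],"roll": 0}
    - {"translation": [-0.07,-0.25,0],"roll": 0}
    - {"translation": [-0.1,-0.3,0],"roll": 0}
    - {"translation": [-0.1,-0.3,0],"roll": 0}
    - {"translation": [-0.1,-0.3,0],"roll": 0}
    - {"translation": [-0.1,-0.3,0],"roll": 0}

```text
time: 26.05
eef_pos: [0.5077, -0.2274, 0.1312]
orientation: [[0.0, -0.001, 1.0], [0.0, 1.0, 0.001], [-1.0, 0.0, 0.0]]
ft_force: [0.7, -1.1, -1.2]
width: 0.0425
```

>>> step_arm:
  motion:
    - {"translation": [-0.1,-0.3,0],"roll": 0}
    - {"translation": [-0.01,-0.05,0],"roll": 0}
    - {"translation": [0,0,0],"roll": 0}
    - {"translation": [0,0,0],"roll": 0}
    - {"translation": [0,0,0],"roll": 0}

```text
time: 26.47
eef_pos: [0.4981, -0.2596, 0.1308]
orientation: [[-0.0, -0.002, 1.0], [0.001, 1.0, 0.002], [-1.0, 0.001, -0.0]]
ft_force: [-0.0, 0.3, -0.6]
width: 0.043
```

```bash
python3 - <<'E'
from h import *
print(read_state()["eef_pos"],read_state()["width"])
c=fixcam("wrist");cv2.imwrite("pics/w12.png",c["image"])
E
```

```text
[ 0.49808698 -0.25963226  0.13077318] 0.04303786802749229
```

View pics/w12.png

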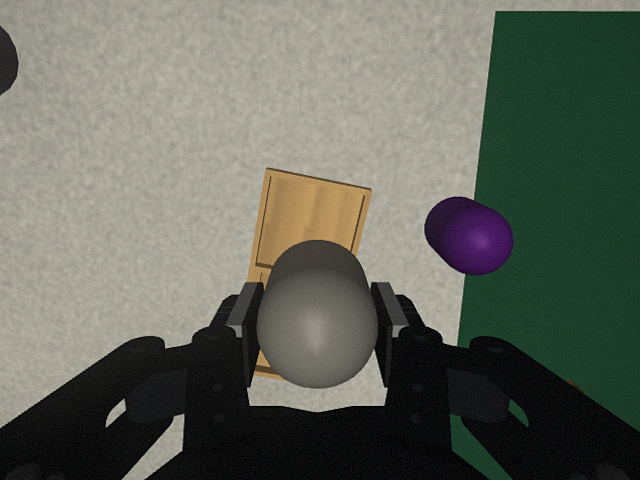

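>>> step_arm:
  motion:
    - {"translation": [0,-0.02,-0.2],"roll": 0}
    - {"translation": [0,0,-0.25],"roll": 0}
    - {"translation": [0,0,-0.25],"roll": 0}
    - {"translation": [0,0,-0.15],"roll": 0}
    - {"translation": [0,0,-0.1],"roll": 0}
    - {"translation": [0,0,-0.045],"roll": 0}
    - {"translation": [0,0,0],"roll": 0}
    - {"translation": [0,0,0],"roll": 0}
    - {"translation": [0,0,0],"roll": 0}

```text
time: 27.27
eef_pos: [0.4982, -0.2631, 0.0321]
orientation: [[0.001, -0.001, 1.0], [-0.0, 1.0, 0.001], [-1.0, -0.0, 0.001]]
ft_force: [0.2, 1.1, -0.4]
width: 0.0425
```

>>> step_arm:
  motion:
    - {"translation": [0,0,0],"roll": 0}
    - {"translation": [0,0,0],"roll": 0}
    - {"translation": [0,0,0],"roll": 0}
    - {"translation": [0,0,0],"roll": 0}
    - {"translation": [0,0,0],"roll": 0}
    - {"translation": [0,0,0],"roll": 0}
  grip: 1

```text
time: 27.77
eef_pos: [0.4975, -0.2632, 0.0314]
orientation: [[-0.0, -0.001, 1.0], [0.0, 1.0, 0.001], [-1.0, 0.0, -0.0]]
ft_force: [-0.1, -0.2, -0.4]
width: 0.0852
```

>>> step_arm:
  motion:
    - {"translation": [0,0,0.1],"roll": 0}
    - {"translation": [0,0,0.25],"roll": 0}
    - {"translation": [0,0,0.35],"roll": 0}
    - {"translation": [0,0,0.35],"roll": 0}
    - {"translation": [0,0,0.35],"roll": 0}
    - {"translation": [0,0,0.35],"roll": 0}
    - {"translation": [0,0,0.35],"roll": 0}
    - {"translation": [0,0,0],"roll": 0}
    - {"translation": [0,0,0],"roll": 0}
    - {"translation": [0,0,0],"roll": 0}

```text
time: 28.6
eef_pos: [0.4972, -0.2631, 0.2414]
orientation: [[0.0, -0.001, 1.0], [0.0, 1.0, 0.001], [-1.0, 0.0, 0.0]]
ft_force: [-0.5, 0.1, 0.4]
width: 0.0858
```

```bash
python3 - <<'E'
from h import *
print(read_state()["eef_pos"],read_state()["width"])
c=fixcam("wrist");im=c["image"].copy();np.savez("w13.npz",**c)
th=-.198;P=np.array([.539,-.27])
def W(x,y,z): return np.array([P[0]+x*np.cos(th)-y*np.sin(th),P[1]+x*np.sin(th)+y*np.cos(th),z])
for box in ([(-.078,-.036),(-.078,.036),(.078,.036),(.078,-.036)],[(-.006,-.027),(-.006,.027),(.074,.027),(.074,-.027)]):
    cv2.polylines(im,[np.array([proj(c,W(x,y,.012)) for x,y in box],np.int32)],True,(0,255,0),1)
cv2.imwrite("pics/w13.png",im)
for q in pinpoint("wrist","smooth_mid")[:2]:
    X=atz(c,q["pixel"],.032)[:2]-P;print(q,np.cos(th)*X[0]+np.sin(th)*X[1],-np.sin(th)*X[0]+np.cos(th)*X[1])
E
```

```text
[ 0.49723037 -0.26310256  0.2414073 ] 0.085826834115341
{'pixel': [429.6, 203.1], 'confidence': 0.82} -0.0648442328349943 0.1007180627452793
{'pixel': [317.6, 205.9], 'confidence': 0.58} -0.04215038867425963 0.0011015902139148107
```

View pics/w13.png

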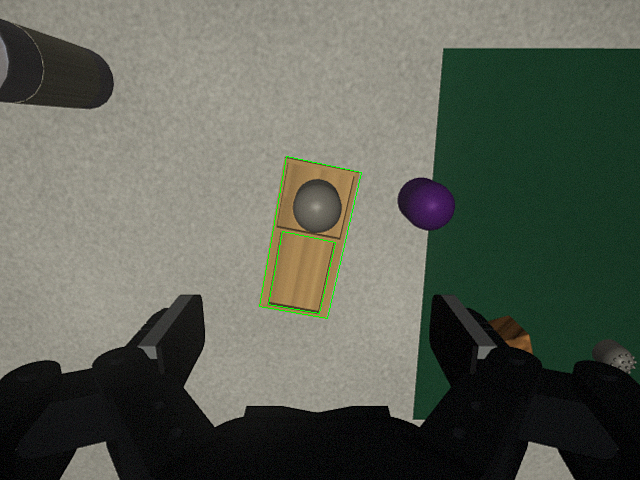

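The outline fits the tray, and the smooth dome is 1 mm from its pocket centre. Now over to the block.

>>> step_arm:
  motion:
    - {"translation": [0.16,0.2,0],"roll": 0}
    - {"translation": [0.23,0.29,0],"roll": 0}
    - {"translation": [0.23,0.29,0],"roll": 0}
    - {"translation": [0.23,0.29,0],"roll": 0}
    - {"translation": [0.23,0.29,0],"roll": 0}
    - {"translation": [0.23,0.29,0],"roll": 0}
    - {"translation": [0.23,0.29,0],"roll": 0}
    - {"translation": [0.05,0.07,0],"roll": 0}
    - {"translation": [0,0,0],"roll": 0}
    - {"translation": [0,0,0],"roll": 0}

```text
time: 29.53
eef_pos: [0.6559, -0.0625, 0.24]
orientation: [[-0.002, -0.001, 1.0], [-0.001, 1.0, 0.001], [-1.0, -0.001, -0.002]]
ft_force: [-0.7, -1.2, -0.1]
width: 0.0858
```

```bash
python3 - <<'E'
from h import *
print(read_state()["eef_pos"],read_state()["width"])
c=fixcam("wrist");np.savez("w14.npz",**c)
cv2.imwrite("pics/w14.png",c["image"])
cv2.imwrite("pics/w14c.png",cv2.resize(np.clip(c["image"][140:280,250:400]*1.3,0,255).astype(np.uint8),None,fx=4,fy=4,interpolation=2))
for q in pinpoint("wrist","block_mid")[:2]:print(q,atz(c,q["pixel"],.021))
E
```

```text
[ 0.65588579 -0.06250104  0.2399888 ] 0.08579719048980501
```

View pics/w14c.png

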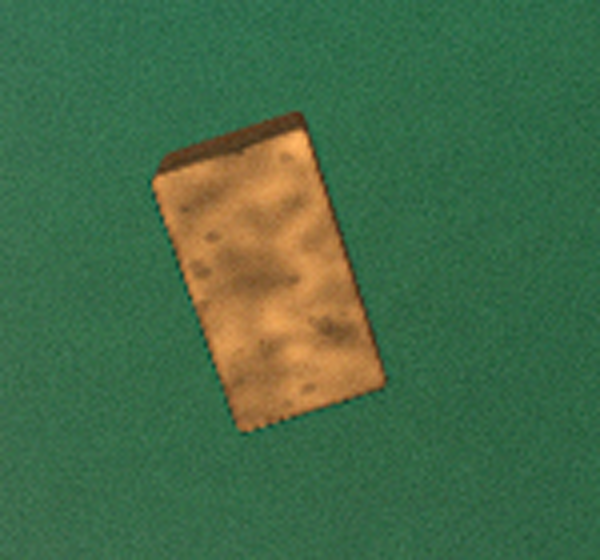

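```bash
python3 - <<'E'
from h import *
from scipy.optimize import least_squares
c=dict(np.load("w14.npz"));c2=dict(np.load("w2.npz"))
loc=np.array([[-62,-36],[-62,36],[62,36],[62,-36]])/2000
px=np.array([(155,178),(303,127),(386,384),(241,432)])/4+[250,140]
px2=[(205.3,334.2),(228.7,326.7),(246.2,367),(222,373.8)]
def f(p,obs):return np.concatenate([proj(k,np.array([p[0]+np.cos(p[2])*l[0]-np.sin(p[2])*l[1],p[1]+np.sin(p[2])*l[0]+np.cos(p[2])*l[1],p[3] if len(p)>3 else .042]))-q for k,pp in obs for l,q in zip(loc,pp)])
for obs in ([(c,px)],[(c,px),(c2,px2)]):
  for x0 in ([.66,-.06,.3],[.66,-.06,.3,.042]):
    s=least_squares(f,x0,args=(obs,));print(s.x.round(4),np.sqrt(np.mean(s.fun**2)))
E
```

```text
[ 0.6582 -0.06    0.3196] 0.897311336633202
[ 0.6602 -0.0599  0.3198  0.0324] 0.4100847617444263
[ 0.658  -0.0596  0.3141] 1.0257523573972374
[ 0.6593 -0.0599  0.3142  0.0381] 0.7973225592867358
```

The block is at (0.659, −0.060), turned 0.317 rad (18.2°), with its top at 38 mm. I'll turn the jaws by +0.202 of full scale and descend.

>>> step_arm:
  motion:
    - {"translation": [0.03,0.02,0],"roll": 0.05}
    - {"translation": [0,0,-0.3],"roll": 0.052}
    - {"translation": [0,0,-0.3],"roll": 0.05}
    - {"translation": [0,0,-0.3],"roll": 0.05}
    - {"translation": [0,0,-0.3],"roll": 0}
    - {"translation": [0,0,-0.2],"roll": 0}
    - {"translation": [0,0,0],"roll": 0}
    - {"translation": [0,0,0],"roll": 0}
    - {"translation": [0,0,0],"roll": 0}

```text
time: 30.38
eef_pos: [0.6601, -0.0614, 0.1034]
orientation: [[0.002, -0.311, 0.95], [-0.0, 0.95, 0.311], [-1.0, -0.001, 0.002]]
ft_force: [-0.2, -0.2, 0.5]
width: 0.0855
```

```bash
python3 - <<'E'
from h import *
s=read_state();print(s["eef_pos"],np.arctan2(-s["orientation"][0,1],s["orientation"][1,1]))
c=fixcam("wrist");im=c["image"].copy();loc=np.array([[-62,-36],[-62,36],[62,36],[62,-36]])/2000
t=.317
cv2.polylines(im,[np.array([proj(c,np.array([.659+np.cos(t)*l[0]-np.sin(t)*l[1],-.06+np.sin(t)*l[0]+np.cos(t)*l[1],.042])) for l in loc],np.int32)],True,(0,255,0),1)
cv2.imwrite("pics/w15.png",im)
E
```

```text
[ 0.66007182 -0.06135448  0.10335219] 0.3164502077474768
```

View pics/w15.png

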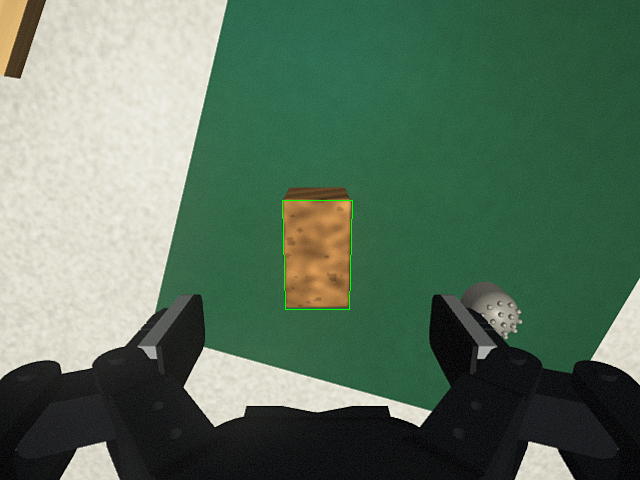

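The predicted outline lies exactly on the block at (317,255), and the small dome at (493,310) clears the right finger. Descending and gripping.

>>> step_arm:
  motion:
    - {"translation": [-0.01,0.01,-0.15],"roll": 0}
    - {"translation": [0,0,-0.2],"roll": 0}
    - {"translation": [0,0,-0.2],"roll": 0}
    - {"translation": [0,0,-0.15],"roll": 0}
    - {"translation": [0,0,-0.075],"roll": 0}
    - {"translation": [0,0,0],"roll": 0}
    - {"translation": [0,0,0],"roll": 0}
    - {"translation": [0,0,0],"roll": 0}

```text
time: 31.1
eef_pos: [0.6594, -0.0595, 0.0253]
orientation: [[0.002, -0.312, 0.95], [-0.0, 0.95, 0.312], [-1.0, -0.001, 0.002]]
ft_force: [-0.5, 0.7, 0.4]
width: 0.0854
```

>>> step_arm:
  motion:
    - {"translation": [0,0,0],"roll": 0}
    - {"translation": [0,0,0],"roll": 0}
    - {"translation": [0,0,0],"roll": 0}
    - {"translation": [0,0,0],"roll": 0}
    - {"translation": [0,0,0],"roll": 0}
    - {"translation": [0,0,0],"roll": 0}
    - {"translation": [0,0,0],"roll": 0}
    - {"translation": [0,0,0],"roll": 0}
  grip: 0
  force: 40

```text
time: 31.77
eef_pos: [0.6588, -0.0592, 0.0243]
orientation: [[0.001, -0.312, 0.95], [0.0, 0.95, 0.312], [-1.0, -0.0, 0.001]]
ft_force: [-1.2, -1.4, 5.9]
width: 0.0355
```

>>> step_arm:
  motion:
    - {"translation": [0,0,0.1],"roll": 0}
    - {"translation": [0,0,0.25],"roll": 0}
    - {"translation": [0,0,0.3],"roll": 0}
    - {"translation": [0,0,0.3],"roll": 0}
    - {"translation": [-0.07,-0.2,0],"roll": -0.05}
    - {"translation": [-0.11,-0.28,0],"roll": -0.05}
    - {"translation": [-0.11,-0.28,0],"roll": -0.05}
    - {"translation": [-0.11,-0.28,0],"roll": -0.05}
    - {"translation": [-0.11,-0.28,0],"roll": -0.05}
    - {"translation": [-0.11,-0.28,0],"roll": -0.05}

```text
time: 32.6
eef_pos: [0.5955, -0.2203, 0.1192]
orientation: [[-0.0, 0.157, 0.988], [0.0, 0.988, -0.157], [-1.0, 0.0, -0.0]]
ft_force: [-0.4, -0.4, -1.3]
width: 0.0358
```

>>> step_arm:
  motion:
    - {"translation": [-0.11,-0.28,0],"roll": -0.028}
    - {"translation": [-0.13,-0.29,0],"roll": 0}
    - {"translation": [0,0,0],"roll": 0}
    - {"translation": [0,0,0],"roll": 0}
    - {"translation": [0,0,0],"roll": 0}
    - {"translation": [0,0,0],"roll": 0}

```text
time: 33.1
eef_pos: [0.5731, -0.2746, 0.1188]
orientation: [[-0.0, 0.194, 0.981], [0.001, 0.981, -0.194], [-1.0, 0.001, -0.0]]
ft_force: [0.2, 0.3, -0.7]
width: 0.0353
```

```bash
python3 - <<'E'
from h import *
s=read_state();print(s["eef_pos"],s["width"],np.arctan2(-s["orientation"][0,1],s["orientation"][1,1]))
c=fixcam("wrist");cv2.imwrite("pics/w16.png",c["image"])
E
```

```text
[ 0.5731178  -0.27462866  0.11877873] 0.03531233809876491 -0.19536982290577407
```

View pics/w16.png

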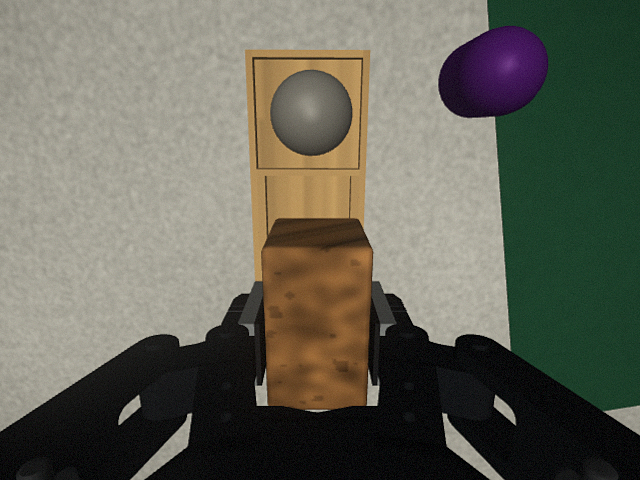

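The block is aligned with the tray and the smooth dome is centred in its pocket at (311,112). Lowering the block.

>>> step_arm:
  motion:
    - {"translation": [-0.01,-0.02,-0.15],"roll": 0}
    - {"translation": [0,0,-0.25],"roll": 0}
    - {"translation": [0,0,-0.2],"roll": 0}
    - {"translation": [0,0,-0.15],"roll": 0}
    - {"translation": [0,0,-0.1],"roll": 0}
    - {"translation": [0,0,-0.045],"roll": 0}
    - {"translation": [0,0,0],"roll": 0}
    - {"translation": [0,0,0],"roll": 0}
    - {"translation": [0,0,0],"roll": 0}

```text
time: 33.9
eef_pos: [0.5721, -0.2783, 0.0301]
orientation: [[0.001, 0.196, 0.981], [-0.0, 0.981, -0.196], [-1.0, -0.0, 0.001]]
ft_force: [0.5, 0.0, -0.2]
width: 0.0356
```

>>> step_arm:
  motion:
    - {"translation": [0,0,0],"roll": 0}
    - {"translation": [0,0,0],"roll": 0}
    - {"translation": [0,0,0],"roll": 0}
    - {"translation": [0,0,0],"roll": 0}
    - {"translation": [0,0,0],"roll": 0}
    - {"translation": [0,0,0],"roll": 0}
  grip: 1

```text
time: 34.4
eef_pos: [0.5714, -0.2782, 0.0294]
orientation: [[0.0, 0.196, 0.981], [0.0, 0.981, -0.196], [-1.0, 0.0, 0.0]]
ft_force: [0.7, 0.2, 0.5]
width: 0.0853
```

>>> step_arm:
  motion:
    - {"translation": [0,0,0.1],"roll": 0}
    - {"translation": [0,0,0.25],"roll": 0}
    - {"translation": [0,0,0.35],"roll": 0}
    - {"translation": [0,0,0.35],"roll": 0}
    - {"translation": [0,0,0.35],"roll": 0}
    - {"translation": [0,0,0.35],"roll": 0}
    - {"translation": [0,0,0.35],"roll": 0}
    - {"translation": [0,0,0],"roll": 0}
    - {"translation": [0,0,0],"roll": 0}
    - {"translation": [0,0,0],"roll": 0}

```text
time: 35.23
eef_pos: [0.5712, -0.2781, 0.2394]
orientation: [[0.0, 0.196, 0.981], [0.0, 0.981, -0.196], [-1.0, 0.0, 0.0]]
ft_force: [-0.3, 1.2, -0.9]
width: 0.0852
```

```bash
python3 - <<'E'
from h import *
print(read_state()["eef_pos"],read_state()["width"])
c=fixcam("wrist");im=c["image"].copy()
th=-.198;P=np.array([.539,-.27])
def W(x,y,z): return np.array([P[0]+x*np.cos(th)-y*np.sin(th),P[1]+x*np.sin(th)+y*np.cos(th),z])
cv2.polylines(im,[np.array([proj(c,W(.034+x,y,.046)) for x,y in ((-.031,-.018),(-.031,.018),(.031,.018),(.031,-.018))],np.int32)],True,(0,255,0),1)
cv2.imwrite("pics/w17.png",im)
for n in ("smooth_mid","block_mid"):
  for q in pinpoint("wrist",n)[:2]:
    X=atz(c,q["pixel"],Z[n]+.004)[:2]-P;print(n,q,np.cos(th)*X[0]+np.sin(th)*X[1],-np.sin(th)*X[0]+np.cos(th)*X[1])
a=fixcam("scene");b=fixcam("side")
cv2.imwrite("pics/s17.png",cv2.resize(np.clip(a["image"][150:340,90:480]*1.5,0,255).astype(np.uint8),None,fx=2,fy=2))
cv2.imwrite("pics/d17.png",cv2.resize(np.clip(b["image"][130:400,200:420],0,255).astype(np.uint8),None,fx=2.2,fy=2.2))
for n in ("small_mid","tape","can"):
    for k,cc in (("scene",a),("side",b)):
        for q in pinpoint(k,n)[:1]:print(n,k,np.round(q["pixel"]),atz(cc,q["pixel"],Z[n]).round(3))
E
```

```text
[ 0.57123133 -0.27808005  0.23937073] 0.08518318408560806
smooth_mid {'pixel': [315.1, 115.7], 'confidence': 0.94} -0.04511986411275601 -0.0013381584697163803
smooth_mid {'pixel': [435.5, 93.4], 'confidence': 0.57} -0.06310068256572941 0.09981935026808714
block_mid {'pixel': [318.8, 200.8], 'confidence': 0.63} 0.029705846168189744 0.0020333168585914465
block_mid {'pixel': [317.3, 165.3], 'confidence': 0.39} -0.0026828132321511013 0.0006080153390483165
small_mid scene [368. 283.] [0.667 0.065 0.014]
small_mid side [266. 260.] [0.664 0.054 0.014]
tape scene [445. 168.] [ 0.354  0.48  -0.   ]
tape side [349. 375.] [0.357 0.473 0.   ]
can scene [115. 270.] [ 0.385 -0.483  0.   ]
can side [378. 196.] [ 0.392 -0.487  0.   ]
```

View pics/w17.png

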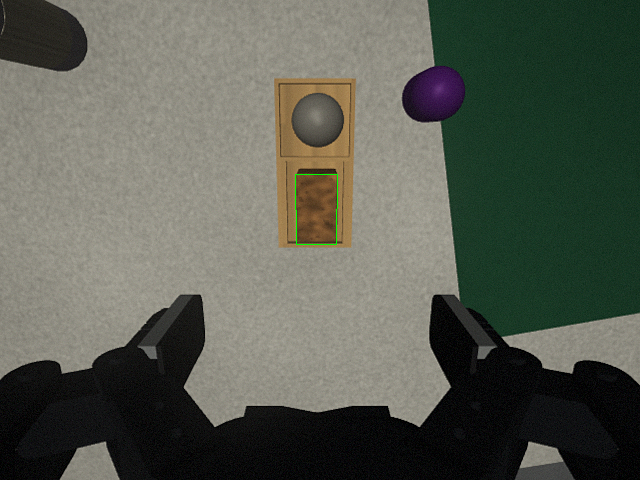

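View pics/s17.png

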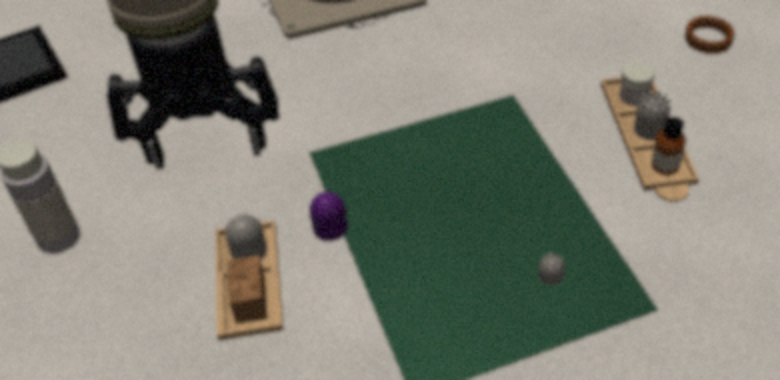

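View pics/d17.png

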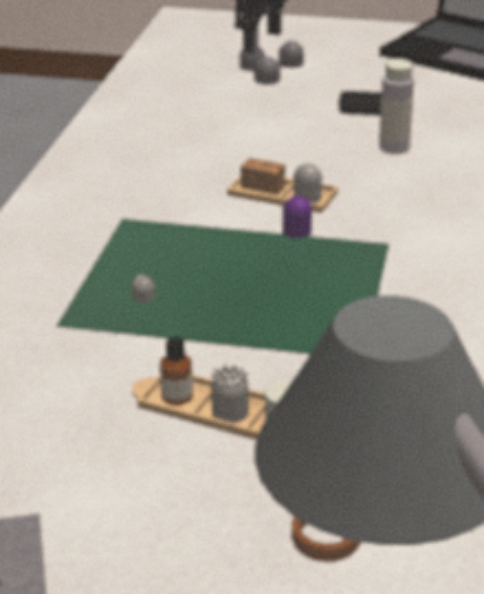

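All five things stand in their pockets. The gripper is clear, and the small dome, tape and can are where they started. Handing in.

```bash
python3 -c "
from plant import *
print(close_job())"
```

```text
the job is handed in; nothing more can be done
None
```

Both kits are made up and the job is handed in at about 35 s; no verdict was reported.

- **Painting kit:** the knobbly dome is in the middle pocket, the bottle by the thumb tab, and the jar in the other end pocket. In the last wrist check each was within about 5 mm of its pocket centre.
- **Sanding kit:** the smooth grey dome is in the square pocket and the block lies along the oblong one. Each was within about 5 mm of its pocket centre.
- **Left alone:** the purple look-alike was not handled. The network positions for the small dome, tape and can match the start to within about 12 mm. The two fixed cameras differ by about as much, and nothing was seen to move.
- **Disagreements:**
  - Fits with the height left free put the block's top at 27 to 38 mm against the true 42 mm. I relied on the overlay outline, which matched the block.
  - In the last check the network also gave a second, low-confidence (0.39) block point, about 32 mm off. I set it aside because the overlay outline matched the block.
  - The `smooth_mid` network several times rated the purple dome above the grey one, so I chose by colour.

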